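# Portion brass blanks from a tipping bin into dishes

### The arm

A 6-joint arm with a two-finger parallel gripper is mounted at the origin on the work surface. World frame = base frame: x ahead of the robot, y to its left, z up, the work surface at z = 0. Lengths are in m, angles in rad, forces in N, time in s.
With the tool pointing down it reaches from about 0.375 to 0.9 m from the base axis. Payload 3.1 kg.
Tool frame: the origin (TCP) lies at the very end of the fingers, on their centre line; the grasp point (between the pads) lies robot.grasp_offset behind it (robot.grasp_offset is the distance from the TCP to the grasp point, in m); z points along the fingers, y is the direction in which the jaws open and shut (so a half turn about z gives the same grasp; the last joint's range is limited). The gripper opens to 87 mm and grips with 3 to 60 N. Pads are 19 mm wide; open, the fingers measure 117 mm over their backs; the gripper's body (75 mm by 190 mm) begins 51 mm behind the grasp point.
Start: joints at [1.014, 0.527, 1.433, -0, 1.181, -0.178], TCP at [0.231, 0.581, 0.185] pointing down, gripper open.
Joint ranges: [-3.08, 3.08], [-0.75, 2.2], [0.22, 2.44], [-1.43, 4.57], [0, 2.65], [-2.85, 2.85]. Speed limits (rad/s): [2.79, 2.79, 3.14, 3.14, 3.14, 3.14].

### API

Orientations are given as a unit quaternion [x, y, z, w].
In Python, from rig import robot gives the robot as it stands.
- The arm moves only by the tool drive_tool, never from a script. Its argument "targets" is one flat list of numbers, 6 for each row, row after row: the shift along the tool's x, y, z in cm, then the turn, a rotation vector about the tool's x, y, z in degrees. A call has 1 to 12 rows; each row is the pose to reach, as a shift and turn from the pose commanded when the call began, along the tool's axes at that moment; what a row does not reach only later rows make up. A row lasts 1/12 s, in which the tool goes at most 41.7 mm and 7.16 degrees, less where a joint would pass 70% of its speed; a pose out of reach is approached as far as the arm can. A call with a gripper value outside its range is refused whole. "grip" is the gripper command: -1 is fully open, 1 is shut, values between are in proportion, set as the call begins (left out, the last holds). The fingers move at their own pace and stop on an object; "squeeze" is the grip in N (left out, the last holds). Time passes only in rows, so rows that repeat a pose let the fingers close. It gives the time, the measured TCP pose, the force and the opening at its end, in the units of the state.
- robot.get_obs(): the state, without advancing time (a new reading comes with each control period).
- robot.camera(name): name is "scene" or "top"; returns (picture, depth): 400x640x3 uint8, red, green, blue; 400x640 float32, m along the optical axis (not along the pixel's ray), 0 where there is no reading.
- robot.calibration(name): a dict with "mtx" (3x3 intrinsics, pixels), "R" (3x3) and "t" (3): a world point X has camera coordinates R X + t. Camera axes: x right, y down, z forward; pixel columns grow to the right and rows downward; lengths in m; the calibration is good to about 2 mm. A picture is of the moment at which its call begins. calibration takes no time and is no camera call.
- robot.hand_in(): hands the job in, once; it reports no verdict.
The state is a dict: "time": time; "q": joint angles; "joint_velocities": joint speeds; "joint_torque": joint torques, N m; "position": TCP position; "tool_rot": TCP orientation; "ft_force": force on the tool from outside, world axes, zero at the start; "moment": the same for the moment, N m; "grip_width": finger opening in m.
Only numpy, scipy, OpenCV 4.12 (cv2) and the standard library are available. Lean on these libraries where they do the work, as an engineer would, in place of code of your own. Each camera call takes 0.05 s, during which the arm holds its last target.

### The job

Portion out the brass blanks: for each dish that is there, slide it along the bench (do not lift it) under the lip of the tipping bin, raise the bin's handle slowly until the blanks begin to slide, and hold it there so that only two or three drop into the dish. Then slide each filled dish into a circle of its own on the grey sheet, inside the line, and let the bin back down to rest. Finish with every other blank still in the bin and none on the bench, and leave the can and the mould blocks where they are.

Things in the scene. Friction and masses are not known exactly. Their poses are not given: they have to be found in the camera images.
- P1: plain round brass blank, a solid disc 26 mm in diameter and 10 mm thick, 45 g; origin at the centre of its flat underside, z its axis. Starts lying flat in the tipping bin as number 1 of 8 in single file, counted from the lip (27.5 mm apart, not touching).
- P2: plain round brass blank, a solid disc 26 mm in diameter and 10 mm thick, 45 g; origin at the centre of its flat underside, z its axis. Starts lying flat in the tipping bin as number 2 of 8 in single file, counted from the lip (27.5 mm apart, not touching).
- P3: plain round brass blank, a solid disc 26 mm in diameter and 10 mm thick, 45 g; origin at the centre of its flat underside, z its axis. Starts lying flat in the tipping bin as number 3 of 8 in single file, counted from the lip (27.5 mm apart, not touching).
- P4: plain round brass blank, a solid disc 26 mm in diameter and 10 mm thick, 45 g; origin at the centre of its flat underside, z its axis. Starts lying flat in the tipping bin as number 4 of 8 in single file, counted from the lip (27.5 mm apart, not touching).
- P5: plain round brass blank, a solid disc 26 mm in diameter and 10 mm thick, 45 g; origin at the centre of its flat underside, z its axis. Starts lying flat in the tipping bin as number 5 of 8 in single file, counted from the lip (27.5 mm apart, not touching).
- P6: plain round brass blank, a solid disc 26 mm in diameter and 10 mm thick, 45 g; origin at the centre of its flat underside, z its axis. Starts lying flat in the tipping bin as number 6 of 8 in single file, counted from the lip (27.5 mm apart, not touching).
- P7: plain round brass blank, a solid disc 26 mm in diameter and 10 mm thick, 45 g; origin at the centre of its flat underside, z its axis. Starts lying flat in the tipping bin as number 7 of 8 in single file, counted from the lip (27.5 mm apart, not touching).
- P8: plain round brass blank, a solid disc 26 mm in diameter and 10 mm thick, 45 g; origin at the centre of its flat underside, z its axis. Starts lying flat in the tipping bin as number 8 of 8 in single file, counted from the lip (27.5 mm apart, not touching).
- D1: round shallow grey plastic dish, 92 mm outside diameter, 22 mm high, wall 4 mm, floor 4 mm thick, about 0.16 kg, loose on the bench; origin at the centre of its underside, z up. Two or three of the three dishes are there; they wait empty in a loose row to the right of the bin, on the far side of the bench. All three are alike.
- D2: round shallow grey plastic dish, 92 mm outside diameter, 22 mm high, wall 4 mm, floor 4 mm thick, about 0.16 kg, loose on the bench; origin at the centre of its underside, z up. Two or three of the three dishes are there; they wait empty in a loose row to the right of the bin, on the far side of the bench. All three are alike.
- D3: round shallow grey plastic dish, 92 mm outside diameter, 22 mm high, wall 4 mm, floor 4 mm thick, about 0.16 kg, loose on the bench; origin at the centre of its underside, z up. Two or three of the three dishes are there; they wait empty in a loose row to the right of the bin, on the far side of the bench. All three are alike.
- bin (a joint): tilt of the tipping bin (rad): 0 = at rest on its stand, up to 0.55 as the handle end is raised and the lip dips. Damped hinge: let go, it sinks back to 0 by itself in a second or two. Blanks let go one at a time, the front one first (at 0.13 to 0.27, depending on friction), each next one about 0.038 rad later; one that has let go slides right out, the others stay put, also when the bin is lowered.
- bin_lip (a point): middle of the bin's lip, on the edge of its floor, 48 mm above the bench at rest, 46 mm in front of the hinge and 12 mm below it; moves with the bin. x points out of the bin, the way the blanks leave (robot's right), y across it, away from the robot, z up. Blanks drop 0 to 60 mm beyond the lip: best have the dish's centre 32 mm beyond it.
- bin_hinge (a point): middle of the hinge, fixed 60 mm above the bench; axis = its y, level. The bin is an open aluminium channel, 240 mm long, 29 mm wide inside, sides to 78 mm above the bench, its last 20 mm a short steep spout, its floor bowed so that each blank sits 2.2 degrees flatter than the one before it. On the bench below: base plate 70 mm wide from 4 mm in front of the hinge to 202 mm behind, cheeks 51 mm wide at the hinge.
- bin_handle (a point): middle of the handle at the bin's rear end: a round black bar, 10 mm in diameter, 60 mm long, level and parallel to the hinge; at rest 96 mm above the bench, 236 mm behind the hinge and 36 mm above it, with 46 mm to the bin's rear wall. Can be pinched from above; it turns between the fingers as it is carried round the hinge.
- spot1 (a point): centre of a dark circle outline (120 mm inside diameter) printed on a thin flat grey sheet fixed on the near side of the bench, to the right; three circles in a row 150 mm apart, this is the leftmost, nearest the bin one. Nothing stands up from the bench there.
- spot2 (a point): centre of a dark circle outline (120 mm inside diameter) printed on a thin flat grey sheet fixed on the near side of the bench, to the right; three circles in a row 150 mm apart, this is the middle one. Nothing stands up from the bench there.
- spot3 (a point): centre of a dark circle outline (120 mm inside diameter) printed on a thin flat grey sheet fixed on the near side of the bench, to the right; three circles in a row 150 mm apart, this is the rightmost one. Nothing stands up from the bench there.
- can: bystander: aluminium spray can, 54 mm in diameter, 130 mm tall, at the far side of the bench; origin at the centre of its underside. Leave it alone.
- mould_a: bystander: brown rubber mould block, 70 x 48 x 22 mm, at the far side of the bench; origin at the centre of its underside. Leave it alone.
- mould_b: bystander: brown rubber mould block, 70 x 48 x 22 mm, at the far side of the bench; origin at the centre of its underside. Leave it alone.

How it is judged:
By the outcome, as a careful person would: the job done as asked, in the order asked, and still so for the second after the job is handed in, with the robot touching nothing.
Of D1, D2, D3 only 2 to 3 are there at a start; the rules pass over those that are not, and their reading is None.
At some moment in a run one of D1, D2, D3 may be knocked a few centimetres aside while the robot is not near it.
Once in a run the grip may slacken for a moment while it holds something.
It also fails if it takes over 210 s, if anything falls off the work surface, if the arm or the gripper's body presses on something with over 40 N, if the wrist force passes 120 N, or if a joint passes its speed limit or range.

## Working session

There is one attempt and no reset: what is moved stays moved. The work goes in short steps, Python scripts to look and compute and a tool call to move; the robot and the scene stay as the last step left them, time stands still between calls to the robot, and variables do not carry over. Pictures are saved under pics/ and viewed, and the job is handed in when it is done.

Besides the shell and the picture viewer there is one more tool, called after "Request:" in YAML: its name, and indented under it one key for each argument. drive_tool: Moves the arm, as the interface text tells. Its arguments: {"type":"object","properties":{"targets":{"type":"array","items":{"type":"number"}},"grip":{"type":"number"},"squeeze":{"type":"number"}},"required":["targets"]}

```bash
mkdir -p pics; ls
cat > h.py <<'E'
import numpy as np, cv2
from rig import robot
def snap(name, fn):
    p,d=robot.camera(name); cv2.imwrite('pics/'+fn+'.png',p[:,:,::-1]); np.save('pics/'+fn+'.npy',d); return p,d
def ray(name,uv,z):
    c=robot.calibration(name);R=np.array(c['R']);t=np.array(c['t']);K=np.array(c['mtx'])
    d=R.T@np.linalg.inv(K)@np.array([uv[0],uv[1],1.]);o=-R.T@t
    return o+d*(z-o[2])/d[2]
def proj(name,X):
    c=robot.calibration(name);x=np.array(c['mtx'])@(np.array(c['R'])@np.array(X,float)+np.array(c['t']));return x[:2]/x[2]
def cloud(name,d):
    c=robot.calibration(name);R=np.array(c['R']);t=np.array(c['t']);K=np.array(c['mtx'])
    v,u=np.mgrid[:d.shape[0],:d.shape[1]]
    P=np.stack([u*d,v*d,d],-1)@np.linalg.inv(K).T
    return (P-t)@R
E
python3 - <<'E'
from h import *
o=robot.get_obs();print(o); print(robot.grasp_offset)
for n in('scene','top'):
    snap(n,n+'0');c=robot.calibration(n);print(n,c)
E
```

```text
pics
{'time': 0.0, 'q': array([ 1.01451399e+00,  5.28460940e-01,  1.43394060e+00, -4.03838669e-05,
        1.18141551e+00, -1.78489760e-01]), 'joint_velocities': array([ 0.00080656,  0.00071588, -0.00284861, -0.00115828,  0.00041629,
       -0.00198225]), 'joint_torque': array([-1.07447573e-03, -4.40042889e+01, -1.76591277e+01,  6.32334058e-02,
        5.83100086e-02, -1.60717468e-04]), 'position': array([0.23006944, 0.58020588, 0.18446278]), 'tool_rot': array([ 1.87767267e-01,  9.82212918e-01, -1.04468851e-03, -3.82050797e-04]), 'ft_force': array([0.45727941, 0.23397593, 0.76301019]), 'moment': array([ 0.03650986, -0.02521685,  0.05708962]), 'grip_width': 0.08653518602734704}
0.0187
scene {'mtx': array([[370.1025387 ,   0.        , 318.99053617],
       [  0.        , 370.1025387 , 203.28683993],
       [  0.        ,   0.        ,   1.        ]]), 'R': array([[ 0.76314764,  0.64621233, -0.00391276],
       [ 0.48833188, -0.58064242, -0.65144943],
       [-0.42324656,  0.49524137, -0.75868197]]), 't': array([-0.47135868, -0.22738706,  1.3255194 ])}
top {'mtx': array([[363.25221562,   0.        , 321.21060311],
       [  0.        , 363.25221562, 200.3261809 ],
       [  0.        ,   0.        ,   1.        ]]), 'R': array([[-0.02883065, -0.99957844,  0.00342609],
       [-0.98646422,  0.02789856, -0.16158593],
       [ 0.16142223, -0.00803834, -0.9868527 ]]), 't': array([0.02983519, 0.63530333, 0.90512753])}
```

View pics/top0.png

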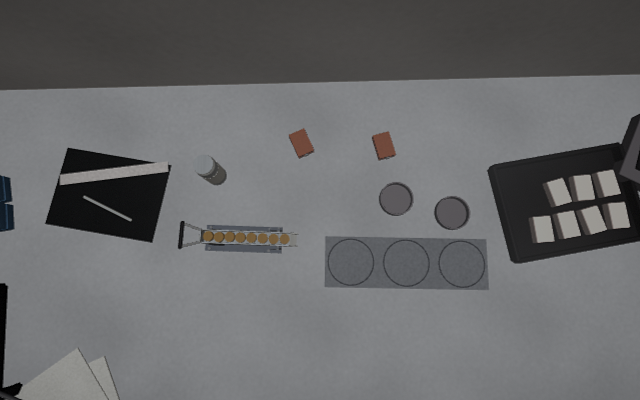

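View pics/scene0.png

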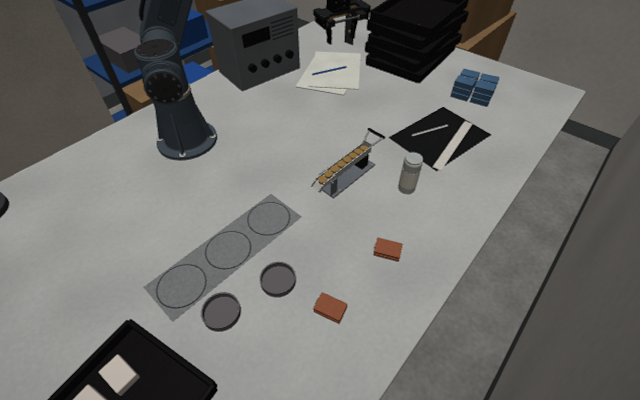

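Top view: two dishes at about (395,198) and (452,212), the bin with its handle at (182,235) and its lip near (297,239), and circles at (351,262), (406,263) and (461,264). The can and moulds are beyond them. Next I'll measure these positions.

Run:
```python
from h import *
p=cv2.imread('pics/top0.png');d=np.load('pics/top0.npy');C=cloud('top',d)
hsv=cv2.cvtColor(p,cv2.COLOR_BGR2HSV)
# zoom
cv2.imwrite('pics/zoomtop.png',cv2.resize(p[205:265,165:315],None,fx=5,fy=5,interpolation=cv2.INTER_CUBIC))
s=cv2.imread('pics/scene0.png');cv2.imwrite('pics/zoomscene.png',cv2.resize(s[115:205,300:400],None,fx=6,fy=6,interpolation=cv2.INTER_CUBIC))
g=cv2.cvtColor(p,cv2.COLOR_BGR2GRAY)
# dishes
for (u,v) in((395,198),(452,212)):
    roi=g[v-25:v+25,u-25:u+25]; m=(roi<95).astype(np.uint8)
    cs,_=cv2.findContours(m,cv2.RETR_EXTERNAL,cv2.CHAIN_APPROX_NONE);c=max(cs,key=cv2.contourArea)
    e=cv2.fitEllipse(c);uv=np.array(e[0])+[u-25,v-25]
    print('dish',uv,e[1],ray('top',uv,0.011))
    sub=C[v-30:v+30,u-30:u+30].reshape(-1,3);q=sub[(sub[:,2]>.014)&(sub[:,2]<.03)]
    print(' rim pts',len(q),q.min(0),q.max(0),(q.min(0)+q.max(0))/2)
# circles
for (u,v) in((351,262),(406,263),(461,264)):
    roi=g[v-26:v+26,u-26:u+26]; m=(roi<85).astype(np.uint8)
    cs,_=cv2.findContours(m,cv2.RETR_EXTERNAL,cv2.CHAIN_APPROX_NONE);c=max(cs,key=cv2.contourArea)
    e=cv2.fitEllipse(c);uv=np.array(e[0])+[u-26,v-26]
    print('spot',uv,e[1],ray('top',uv,0.0))
for n,(u0,v0,u1,v1) in dict(can=(190,145,235,190),ma=(280,120,320,165),mb=(365,125,405,165),bin=(170,205,310,265)).items():
    sub=C[v0:v1,u0:u1].reshape(-1,3);q=sub[(sub[:,2]>.008)]
    print(n,len(q),q.min(0),q.max(0))
cc=C[205:265,165:315].reshape(-1,3)
h=cc[(cc[:,2]>.085)];print('handle',h.mean(0),h.min(0),h.max(0),len(h))
m=cv2.inRange(hsv,(8,90,60),(30,255,255));m[:, :190]=0;m[:,310:]=0;m[:215]=0;m[260:]=0
v,u=np.nonzero(m);q=C[v,u];print('blanks',len(q));
print(np.linalg.svd(np.c_[q[:,0],q[:,1]]-q[:,:2].mean(0),full_matrices=False)[2],q.mean(0))
b=np.polyfit(q[:,1],q[:,2],1);print(b)
```

```text
dish [395.51498795 198.55095291] (32.558650970458984, 33.34123229980469) [ 0.64170767 -0.19314198  0.011     ]
 rim pts 177 [ 0.59709695 -0.23923507  0.01442642] [ 0.68654936 -0.14831022  0.0257613 ] [ 0.64182316 -0.19377265  0.02009386]
dish [451.50472832 212.60858917] (32.998695373535156, 34.69530487060547) [ 0.59843377 -0.34393089  0.011     ]
 rim pts 203 [ 0.5526248  -0.38983372  0.01403663] [ 0.6431474  -0.29874364  0.02618019] [ 0.5978861  -0.34428868  0.02010841]
spot [350.43470955 261.73256683] (45.73476028442383, 47.00200653076172) [ 4.73938003e-01 -6.28694389e-02 -1.11022302e-16]
spot [405.9421711  262.67769432] (45.71922302246094, 47.44316482543945) [ 0.46708893 -0.21283585  0.        ]
spot [461.32114601 263.67404938] (45.02294921875, 48.27842712402344) [ 0.46011233 -0.36247256  0.        ]
can 678 [0.48145646 0.01937429 0.00864262] [0.74500676 0.32478156 0.99578141]
ma 449 [0.48145646 0.01937429 0.00810231] [0.84538923 0.09726605 0.99578141]
mb 463 [ 0.48145646 -0.19775244  0.00816609] [0.83056496 0.01937429 0.99578141]
bin 1816 [0.48145646 0.01937429 0.00801056] [0.58628884 0.36662784 0.99578141]
handle [0.54050981 0.2954777  0.24371749] [0.48145646 0.01937429 0.08501905] [0.58628884 0.36662784 0.99578141] 237
blanks 600
[[-0.07693652 -0.99703599]
 [ 0.99703599 -0.07693652]] [0.54299982 0.207842   0.07964935]
[-0.20749314  0.12277514]
```

```bash
ls pics
```

```text
scene0.npy
scene0.png
top0.npy
top0.png
zoomscene.png
zoomtop.png
```

View pics/zoomtop.png

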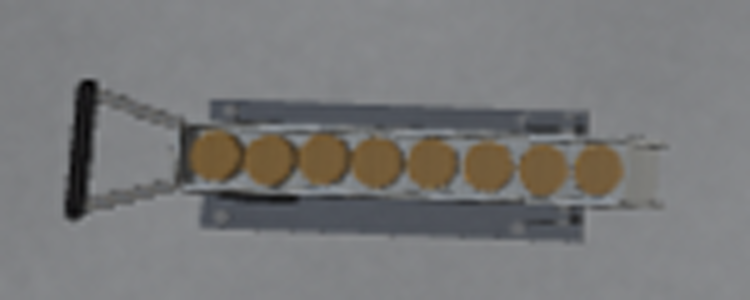

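View pics/zoomscene.png

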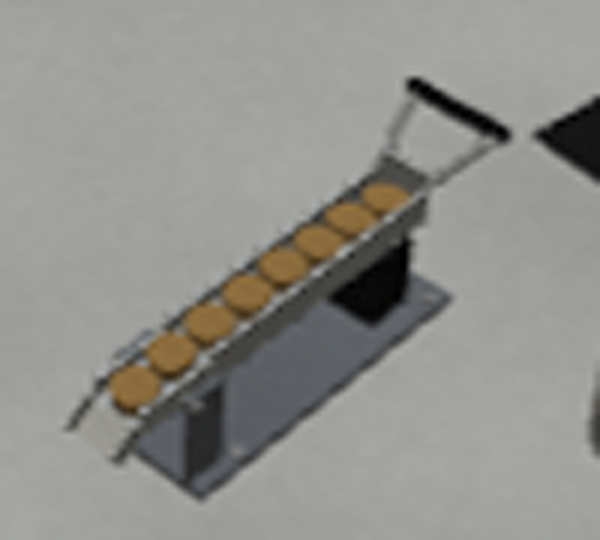

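Run:
```python
from h import *
p=cv2.imread('pics/top0.png');d=np.load('pics/top0.npy')
s=cv2.imread('pics/scene0.png')
f=lambda x,y:(165+(x+.5)/5-.5,205+(y+.5)/5-.5)
fs=lambda x,y:(300+(x+.5)/6-.5,115+(y+.5)/6-.5)
hs=[ray('top',f(87,84),.096),ray('top',f(75,215),.096)]
print('handle ends',hs,(hs[0]+hs[1])/2)
hs2=[ray('scene',fs(415,85),.096),ray('scene',fs(505,134),.096)]
print('handle ends scene',hs2,(hs2[0]+hs2[1])/2)
lp=[ray('top',f(664,147),.048),ray('top',f(658,206),.048)];print('lip',lp,(lp[0]+lp[1])/2)
lp=[ray('scene',fs(70,430),.048),ray('scene',fs(120,462),.048)];print('lip s',lp,(lp[0]+lp[1])/2)
for c in((211,99),(590,110),(584,241),(200,226)): print('base',ray('top',f(*c),.004))
# blanks centroids via hough-like components
hsv=cv2.cvtColor(p,cv2.COLOR_BGR2HSV);m=cv2.inRange(hsv,(8,90,60),(30,255,255))[205:265,165:315]
m=cv2.resize(m,None,fx=5,fy=5);m=cv2.erode(m,np.ones((15,15)));n,l,st,c=cv2.connectedComponentsWithStats(m)
for i in range(1,n):
    uv=f(*c[i]); pts=d[int(round(uv[1])),int(round(uv[0]))]; print(st[i,4],cloud('top',d)[int(round(uv[1])),int(round(uv[0]))])
C=cloud('top',d)
for n,(u0,v0,u1,v1) in dict(can=(190,145,235,190),ma=(280,120,320,165),mb=(365,125,405,165)).items():
    sub=C[v0:v1,u0:u1].reshape(-1,3);q=sub[(sub[:,2]>.008)&(sub[:,2]<.2)]
    print(n,len(q),q.min(0),q.max(0))
```

```text
handle ends [array([0.58540487, 0.35911509, 0.096     ]), array([0.52093728, 0.36286617, 0.096     ])] [0.55317108 0.36099063 0.096     ]
handle ends scene [array([0.52494555, 0.361736  , 0.096     ]), array([0.58571726, 0.35842602, 0.096     ])] [0.55533141 0.36008101 0.096     ]
lip [array([0.54942982, 0.0761894 , 0.048     ]), array([0.51901379, 0.07985234, 0.048     ])] [0.53422181 0.07802087 0.048     ]
lip s [array([0.51999483, 0.07974113, 0.048     ]), array([0.55306896, 0.07927107, 0.048     ])] [0.53653189 0.0795061  0.048     ]
base [0.58586123 0.32589409 0.004     ]
base [0.57392864 0.11888579 0.004     ]
base [0.50312755 0.12295255 0.004     ]
base [0.5171267  0.33031921 0.004     ]
4450 [0.54782891 0.26247124 0.07492231]
925 [0.54313466 0.19139205 0.07719323]
975 [0.53993738 0.16397776 0.07551712]
925 [0.53668434 0.13638395 0.07460753]
900 [0.53606496 0.10892315 0.07163549]
can 671 [0.69359636 0.27190582 0.00864262] [0.74500676 0.32478156 0.13460597]
ma 442 [0.7664886  0.0300375  0.00810231] [0.84538923 0.09726605 0.02670347]
mb 456 [ 0.7545946  -0.19775244  0.00816609] [ 0.83056496 -0.13785864  0.02826492]
```

```bash
cat >> h.py <<'E'
from scipy.spatial.transform import Rotation as Ro
LIP=np.array([.5355,.0785]);U=np.array([-.0672,-.9977]);V=np.array([.9977,-.0672]);HG=LIP-.046*U
HAND=np.array([.5545,.3605])
def row(pos,yang):
    o=robot.get_obs();R=Ro.from_quat(o['tool_rot']);a=np.radians(yang)
    y=np.array([np.cos(a),np.sin(a),0]);z=np.array([0,0,-1.]);x=np.cross(y,z)
    T=Ro.from_matrix(np.c_[x,y,z])
    dp=R.inv().apply(np.array(pos)-o['position'])*100; rv=np.degrees((R.inv()*T).as_rotvec())
    print('t',round(o['time'],2),'pos',o['position'].round(4),'w',round(o['grip_width'],4),'F',o['ft_force'].round(1),'row',dp.round(2),rv.round(2)); return dp,rv
E
python3 - <<'E'
from h import *
row((.6856,-.1959,.12),-3.85)
E
```

```text
t 0.1 pos [0.2301 0.5803 0.1846] w 0.0871 F [-0.2  0.2  0.5] row [-70.97 -55.34   6.54] [-1.100e-01  5.000e-02  7.221e+01]
```

Request:
drive_tool:
  targets: [-71,-55.3,0,0,0,72.2,-71,-55.3,0,0,0,72.2,-71,-55.3,0,0,0,72.2,-71,-55.3,0,0,0,72.2,-71,-55.3,0,0,0,72.2,-71,-55.3,0,0,0,72.2,-71,-55.3,0,0,0,72.2,-71,-55.3,0,0,0,72.2,-71,-55.3,0,0,0,72.2,-71,-55.3,0,0,0,72.2,-71,-55.3,0,0,0,72.2,-71,-55.3,0,0,0,72.2]
  grip: 0.1
  squeeze: 20

```text
time: 1.1
position: [0.4842, 0.1479, 0.1853]
tool_rot: [0.731, 0.683, -0.0, -0.0]
ft_force: [0.1, 1.0, -0.3]
grip_width: 0.0392
```

Run:
```python
from h import *
row((.6856,-.1959,.12),-3.85)
```

```text
t 1.1 pos [0.4842 0.1479 0.1853] w 0.0392 F [ 0.1  1.  -0.3] row [-32.93  22.43   6.51] [-0.03 -0.   -0.04]
```

Request:
drive_tool:
  targets: [-32.9,22.4,0,0,0,0,-32.9,22.4,0,0,0,0,-32.9,22.4,0,0,0,0,-32.9,22.4,0,0,0,0,-32.9,22.4,0,0,0,0,-32.9,22.4,0,0,0,0,-32.9,22.4,0,0,0,0,-32.9,22.4,0,0,0,0,-32.9,22.4,0,0,0,0,-32.9,22.4,6.5,0,0,0,-32.9,22.4,6.5,0,0,0,-32.9,22.4,6.5,0,0,0]

```text
time: 2.1
position: [0.6812, -0.1942, 0.1128]
tool_rot: [0.731, 0.682, -0.003, -0.006]
ft_force: [-0.8, 0.6, -1.0]
grip_width: 0.0391
```

Run:
```python
from h import *
row((.6856,-.1959,.12),-3.85)
snap('top','t1');snap('scene','s1')
```

```text
t 2.1 pos [ 0.6812 -0.1942  0.1128] w 0.0391 F [-0.8  0.6 -1. ] row [-0.14  0.45 -0.73] [-0.68 -0.23 -0.16]
```

View pics/s1.png

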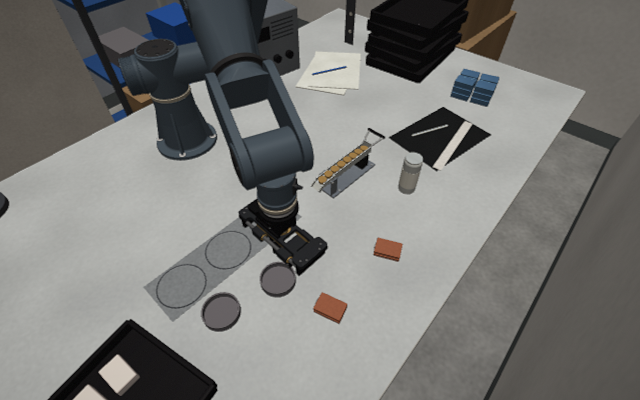

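View pics/t1.png

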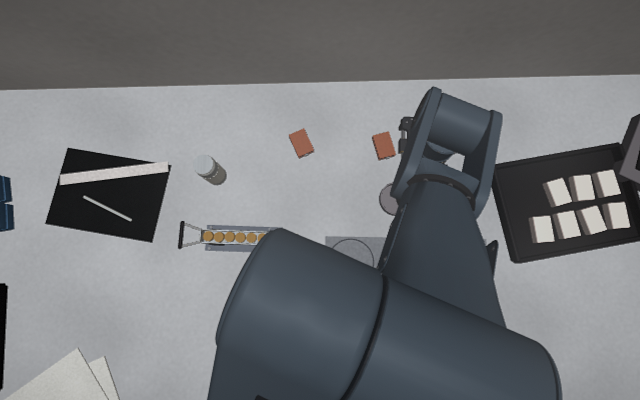

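Request:
drive_tool:
  targets: [0,0,0,0,0,0,0,0,0,0,0,0]

```text
time: 2.37
position: [0.6864, -0.1928, 0.123]
tool_rot: [0.73, 0.683, 0.001, 0.002]
ft_force: [0.0, -0.2, -0.7]
grip_width: 0.0393
```

Run:
```python
from h import *
row((.6856,-.1959,.012),-3.85)
```

```text
t 2.37 pos [ 0.6864 -0.1928  0.123 ] w 0.0393 F [ 0.  -0.2 -0.7] row [-0.3 -0.1 11.1] [0.2  0.06 0.08]
```

Request:
drive_tool:
  targets: [0,0,2,0,0,0,0,0,4,0,0,0,0,0,6,0,0,0,0,0,7.5,0,0,0,0,0,8.5,0,0,0,0,0,9.3,0,0,0,0,0,10,0,0,0,0,0,10.4,0,0,0,0,0,10.7,0,0,0,0,0,10.7,0,0,0,0,0,10.7,0,0,0,0,0,10.7,0,0,0]

```text
time: 3.37
position: [0.6857, -0.1937, 0.0141]
tool_rot: [0.73, 0.683, 0.0, 0.001]
ft_force: [0.0, 0.1, -0.8]
grip_width: 0.0392
```

Run:
```python
from h import *
row((.6856,-.1959,.012),-3.85)
snap('scene','s2')
s=cv2.imread('pics/s2.png');cv2.imwrite('pics/s2z.png',cv2.resize(s[190:310,200:360],None,fx=5,fy=5,interpolation=cv2.INTER_CUBIC))
```

```text
t 3.37 pos [ 0.6857 -0.1937  0.0141] w 0.0392 F [ 0.   0.1 -0.8] row [-0.22  0.    0.21] [0.06 0.03 0.  ]
```

View pics/s2z.png

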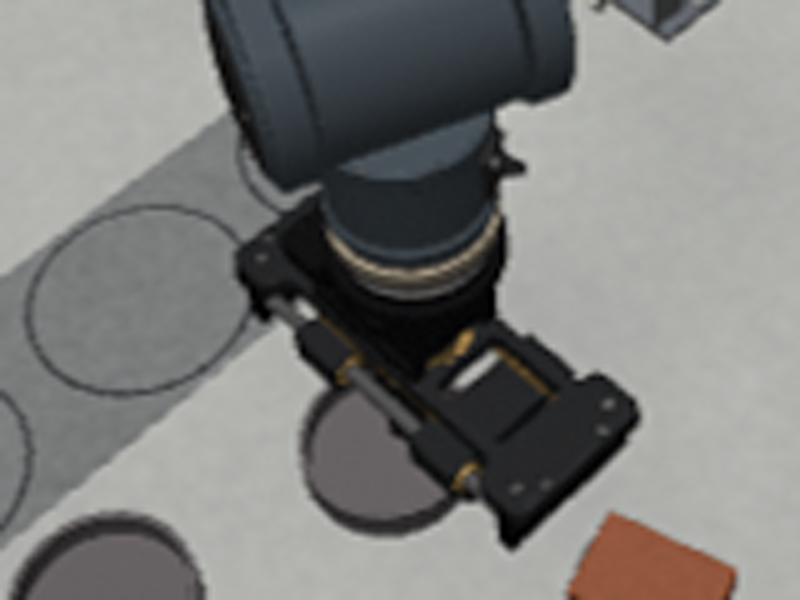

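Request:
drive_tool:
  targets: [-0.1,0,0.1,0,0,0,-0.1,0,0.1,0,0,0,-0.1,0,0.1,0,0,0,-0.1,0,0.1,0,0,0,-0.1,0,0.1,0,0,0,-0.1,0,0.1,0,0,0,-0.1,0,0.1,0,0,0,-0.1,0,0.1,0,0,0]
  grip: 1
  squeeze: 20

```text
time: 4.08
position: [0.6852, -0.1944, 0.0124]
tool_rot: [0.73, 0.683, -0.0, -0.0]
ft_force: [-0.3, -0.8, 0.1]
grip_width: 0.0011
```

Run:
```python
from h import *
t=LIP+.032*U+.044*V
row((*t,.013),-3.85)
```

```text
t 4.08 pos [ 0.6852 -0.1944  0.0124] w 0.0011 F [-0.3 -0.8  0.1] row [ 23.03 -12.36  -0.06] [-0. -0.  0.]
```

Run:
```python
from h import *
snap('scene','s3');snap('top','t3')
s=cv2.imread('pics/s3.png');cv2.imwrite('pics/s3z.png',cv2.resize(s[190:310,200:360],None,fx=5,fy=5,interpolation=cv2.INTER_CUBIC))
print(robot.get_obs()['grip_width'])
for n,t in(('scene','s3'),):
  for X in ([.6856,-.1959,.02],[.6417,-.1932,.004],[.6852,-.1944,.0124]): print(proj(n,X))
```

```text
0.000597871190503293
[288.99589295 286.72963953]
[277.72210134 279.05419363]
[289.48747225 287.67659013]
```

View pics/s3z.png

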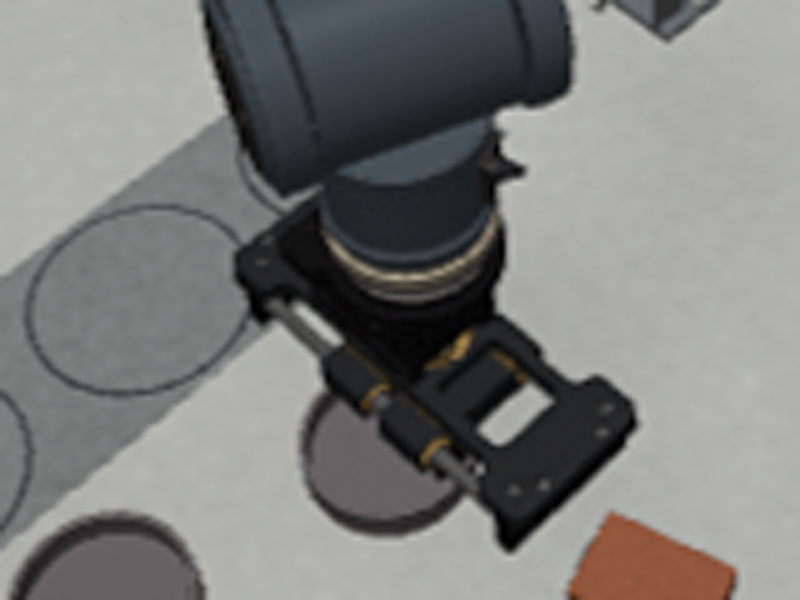

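View pics/t3.png

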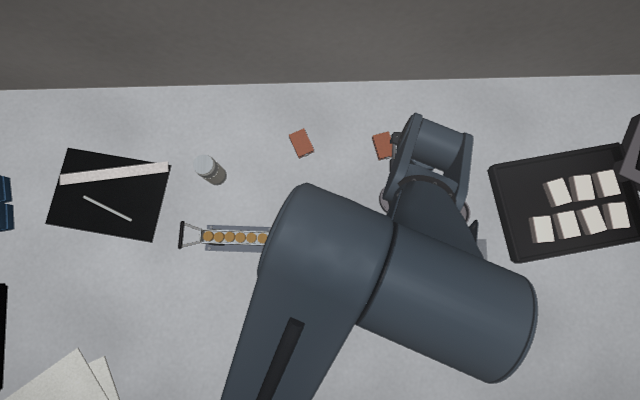

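```bash
sed -i 's/def row(pos,yang):/def row(pos,yang,tilt=0):/; s/T=Ro.from_matrix(np.c_\[x,y,z\])/T=Ro.from_matrix(np.c_[x,y,z])*Ro.from_rotvec([0,np.radians(tilt),0])/' h.py
python3 - <<'E'
from h import *
row((.6856,-.1940,.012),-3.85)
E
```

```text
t 4.18 pos [ 0.6852 -0.1944  0.0124] w 0.0006 F [-0.8 -0.1 -0.8] row [0.05 0.04 0.04] [-0. -0.  0.]
```

Request:
drive_tool:
  targets: [0,0,0,0,0,0,0,0,0,0,2,0,0,0,0,0,4,0,0,0,0,0,6,0,0,0,0,0,8,0,0,0,0,0,10,0,0,0,0.2,0,10,0,0,0,0.4,0,10,0,0,0,0.55,0,10,0,0,0,0.55,0,10,0]
  grip: 0.1

```text
time: 5.02
position: [0.6848, -0.1936, 0.0064]
tool_rot: [0.727, 0.681, 0.063, -0.06]
ft_force: [-0.2, 0.7, 1.2]
grip_width: 0.0388
```

Run:
```python
from h import *
row((.6856,-.1940,.007),-3.85,10)
```

```text
t 5.02 pos [ 0.6848 -0.1936  0.0064] w 0.0388 F [-0.2  0.7  1.2] row [-0.03  0.09 -0.07] [-0.07 -0.01  0.03]
```

Request:
drive_tool:
  targets: [0,0,0,0,0,0,0,0,0,0,0,0,0,0,0,0,0,0,0,0,0,0,0,0,0,0,0,0,0,0,0,0,0,0,0,0,0,0,0,0,0,0,0,0,0,0,0,0]
  grip: 1

```text
time: 5.68
position: [0.6852, -0.1945, 0.007]
tool_rot: [0.728, 0.68, 0.064, -0.059]
ft_force: [-0.1, 0.4, 0.5]
grip_width: 0.0016
```

Run:
```python
from h import *
row((.6856,-.1940,.007),-3.85,10)
```

```text
t 5.68 pos [ 0.6852 -0.1945  0.007 ] w 0.0016 F [-0.1  0.4  0.5] row [0.05 0.04 0.01] [ 0.  0. -0.]
```

Request:
drive_tool:
  targets: [0.3,0,0,0,0,0,0.6,0,0,0,0,0,1,0,0,0,0,0,1.5,0,0,0,0,0,2,0,0.1,0,0,0,2,0,0,0,0,0]

```text
time: 6.18
position: [0.6863, -0.173, 0.0103]
tool_rot: [0.727, 0.681, 0.064, -0.06]
ft_force: [0.1, 0.3, -0.3]
grip_width: 0.0003
```

Run:
```python
from h import *
row((.6856,-.1940,.007),-3.85,10)
snap('scene','s4');snap('top','t4')
s=cv2.imread('pics/s4.png');cv2.imwrite('pics/s4z.png',cv2.resize(s[190:310,200:360],None,fx=5,fy=5,interpolation=cv2.INTER_CUBIC))
```

```text
t 6.18 pos [ 0.6863 -0.173   0.0103] w 0.0003 F [ 0.1  0.3 -0.3] row [-2.13  0.07 -0.04] [-0.06 -0.05  0.07]
```

View pics/s4z.png

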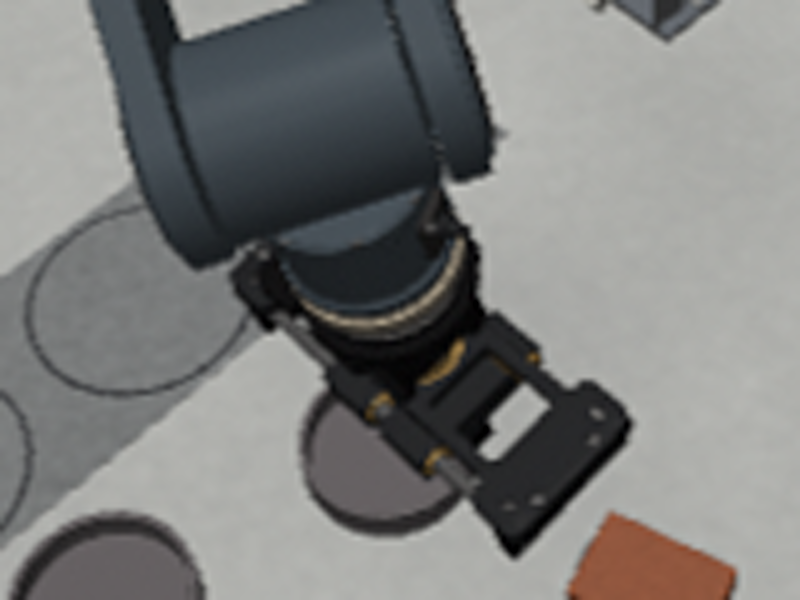

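Run:
```python
from h import *
s=cv2.imread('pics/scene0.png');cv2.imwrite('pics/z0.png',cv2.resize(s[0:60,300:390],None,fx=8,fy=8,interpolation=cv2.INTER_CUBIC))
R=Ro.from_quat([0.18777,.98221,-.001,-.0004]);p=np.array([.2301,.5802,.1845])
for q in ([0,0,0],[0,.0435,0],[0,-.0435,0],[0,0,-.0187],[0,0,-.07]): print(q,(proj('scene',p+R.apply(q))-[300,0])*8)
```

```text
[0, 0, 0] [320.79651734 394.81274491]
[0, 0.0435, 0] [400.98847024 373.38985836]
[0, -0.0435, 0] [239.03833586 416.65404175]
[0, 0, -0.0187] [322.48011353 355.46990059]
[0, 0, -0.07] [327.28413217 243.20796999]
```

View pics/z0.png

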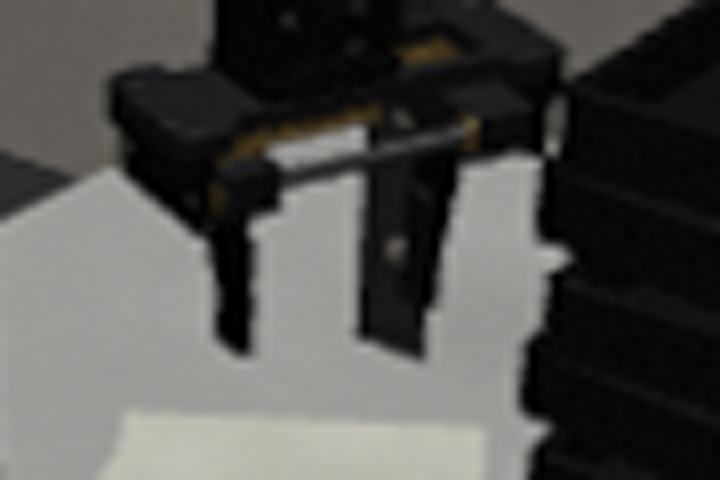

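Run:
```python
from h import *
d=np.load('pics/scene0.npy');C=cloud('scene',d)
R=Ro.from_quat([0.18777,.98221,-.001,-.0004]);p=np.array([.2301,.5802,.1845])
L=R.inv().apply((C-p).reshape(-1,3)).reshape(C.shape)*1000
for v in range(14,50,2):
    print(v,[ (u,*L[v,u].round().astype(int)) for u in (327,329,331,346,349,352) if abs(L[v,u]).max()<300])
```

```text
14 [(327, np.int64(-21), np.int64(-70), np.int64(-148)), (329, np.int64(-20), np.int64(-61), np.int64(-145)), (331, np.int64(-26), np.int64(-57), np.int64(-147)), (346, np.int64(-27), np.int64(1), np.int64(-136)), (352, np.int64(3), np.int64(45), np.int64(-117))]
16 [(327, np.int64(-37), np.int64(-79), np.int64(-149)), (329, np.int64(-21), np.int64(-62), np.int64(-140)), (331, np.int64(-22), np.int64(-55), np.int64(-139)), (352, np.int64(3), np.int64(45), np.int64(-110))]
18 [(327, np.int64(-37), np.int64(-78), np.int64(-142)), (329, np.int64(-23), np.int64(-63), np.int64(-134)), (331, np.int64(-20), np.int64(-53), np.int64(-131)), (346, np.int64(-28), np.int64(1), np.int64(-123)), (349, np.int64(-29), np.int64(12), np.int64(-121)), (352, np.int64(-33), np.int64(23), np.int64(-120))]
20 [(327, np.int64(-25), np.int64(-71), np.int64(-130)), (329, np.int64(-27), np.int64(-65), np.int64(-129)), (331, np.int64(-29), np.int64(-59), np.int64(-129)), (346, np.int64(-34), np.int64(-2), np.int64(-119)), (352, np.int64(3), np.int64(46), np.int64(-96))]
22 [(327, np.int64(-39), np.int64(-79), n
[... 1371 characters left out ...]
(-44)), (352, np.int64(-6), np.int64(44), np.int64(-50))]
36 [(327, np.int64(-3), np.int64(-59), np.int64(-64)), (329, np.int64(-8), np.int64(-53), np.int64(-65)), (349, np.int64(4), np.int64(38), np.int64(-40)), (352, np.int64(-13), np.int64(40), np.int64(-46))]
38 [(327, np.int64(5), np.int64(-54), np.int64(-52)), (329, np.int64(-10), np.int64(-54), np.int64(-59)), (352, np.int64(-10), np.int64(43), np.int64(-37))]
40 [(327, np.int64(2), np.int64(-55), np.int64(-47)), (329, np.int64(-10), np.int64(-54), np.int64(-52))]
42 [(327, np.int64(4), np.int64(-54), np.int64(-38)), (329, np.int64(-12), np.int64(-55), np.int64(-46))]
44 [(329, np.int64(-14), np.int64(-56), np.int64(-39))]
46 []
48 []
```

Run:
```python
from h import *
o=robot.get_obs();R=Ro.from_quat(o['tool_rot']);p=o['position']
p4,d=snap('scene','s5');C=cloud('scene',d)
L=R.inv().apply((C-p).reshape(-1,3)).reshape(C.shape)*1000
g=cv2.cvtColor(p4,cv2.COLOR_RGB2GRAY)
m=(abs(L[:,:,0])<45)&(abs(L[:,:,1])<110)&(L[:,:,2]>-160)&(C[:,:,2]>.035)
v,u=np.nonzero(m);q=L[v,u]
i=np.argsort(-q[:,2])[:25]
for k in i:print(u[k],v[k],q[k].round(),C[v[k],u[k]].round(3))
```

```text
291 283 [-13.   7. -35.] [ 0.692 -0.193  0.043]
297 277 [  7.   8. -39.] [ 0.695 -0.175  0.05 ]
296 278 [  4.   8. -39.] [ 0.695 -0.178  0.05 ]
295 279 [  0.   9. -40.] [ 0.695 -0.181  0.05 ]
294 279 [ -2.   8. -42.] [ 0.694 -0.184  0.051]
296 277 [  5.   8. -42.] [ 0.694 -0.177  0.053]
295 278 [  1.   9. -45.] [ 0.695 -0.182  0.055]
297 276 [  8.   9. -45.] [ 0.696 -0.175  0.057]
295 277 [  3.   8. -48.] [ 0.695 -0.181  0.058]
293 279 [ -4.   9. -48.] [ 0.694 -0.188  0.057]
297 275 [  9.  10. -51.] [ 0.696 -0.175  0.062]
296 276 [  5.  10. -51.] [ 0.696 -0.178  0.062]
294 278 [ -1.  10. -52.] [ 0.696 -0.185  0.061]
293 278 [ -3.   9. -53.] [ 0.695 -0.187  0.063]
295 276 [  3.   9. -54.] [ 0.695 -0.181  0.064]
294 277 [  0.   9. -54.] [ 0.695 -0.184  0.063]
296 275 [  7.   9. -54.] [ 0.696 -0.178  0.065]
319 284 [  17.   86. -105.] [ 0.772 -0.182  0.117]
304 300 [ -31.   86. -106.] [ 0.77  -0.229  0.11 ]
313 290 [  -2.   86. -107.] [ 0.771 -0.201  0.116]
322 281 [  26.   87. -107.] [ 0.774 -0.173  0.121]
303 301 [ -34.   87. -107.] [ 0.77  -0.232  0.11 ]
305 299 [ -28.   87. -107.] [ 0.77  -0.226  0.111]
321 282 [  23.   87. -107.] [ 0.773 -0.176  0.12 ]
314 289 [   1.   86. -108.] [ 0.771 -0.198  0.117]
```

Request:
drive_tool:
  targets: [2,0,0,0,-5,0,4,0,0,0,-10,0,5,0,0,0,-10,0,5,0,0,0,-10,0,5,0,0,0,-10,0,5,0,0,0,-10,0]

```text
time: 6.83
position: [0.69, -0.1273, 0.019]
tool_rot: [0.731, 0.683, 0.0, 0.0]
ft_force: [-0.0, -0.3, -0.3]
grip_width: 0.0006
```

Run:
```python
from h import *
row((.6856,-.12,-.031),-3.85,0)
```

```text
t 6.83 pos [ 0.69   -0.1273  0.019 ] w 0.0006 F [-0.  -0.3 -0.3] row [ 0.7  -0.49  5.  ] [ 0.02  0.02 -0.05]
```

Request:
drive_tool:
  targets: [0,0,1.5,0,0,0,0,0,3,0,0,0,0,0,4,0,0,0,0,0,4.3,0,0,0,0,0,4.5,0,0,0,0,0,4.6,0,0,0,0,0,4.7,0,0,0,0,0,4.7,0,0,0,0,0,4.7,0,0,0]

```text
time: 7.58
position: [0.6903, -0.1257, -0.0273]
tool_rot: [0.73, 0.683, 0.0, 0.0]
ft_force: [0.1, 0.4, 0.3]
grip_width: 0.0003
```

Request:
drive_tool:
  targets: [0,0,0.1,0,0,0,0,0,0.2,0,0,0]

```text
time: 7.75
position: [0.6902, -0.1257, -0.0293]
tool_rot: [0.73, 0.683, 0.0, 0.0]
ft_force: [0.4, 0.0, 0.5]
grip_width: 0.0004
```

Request:
drive_tool:
  targets: [0,0,0.1,0,0,0,0,0,0.2,0,0,0]

```text
time: 7.92
position: [0.6899, -0.1256, -0.0318]
tool_rot: [0.73, 0.683, 0.0, 0.0]
ft_force: [0.7, -0.7, -0.6]
grip_width: 0.0004
```

Request:
drive_tool:
  targets: [0,0,0.1,0,0,0,0,0,0.2,0,0,0]

```text
time: 8.08
position: [0.6898, -0.1256, -0.034]
tool_rot: [0.73, 0.683, -0.0, -0.0]
ft_force: [-0.3, -0.3, -0.7]
grip_width: 0.0005
```

Request:
drive_tool:
  targets: [0,0,0.1,0,0,0,0,0,0.1,0,0,0]

```text
time: 8.25
position: [0.6896, -0.1256, -0.0352]
tool_rot: [0.73, 0.683, -0.0, -0.0]
ft_force: [-0.1, -0.1, 0.4]
grip_width: 0.0003
```

Request:
drive_tool:
  targets: [0,0,0.1,0,0,0,0,0,0.1,0,0,0]

```text
time: 8.42
position: [0.6897, -0.1257, -0.0361]
tool_rot: [0.73, 0.683, -0.0, -0.0]
ft_force: [-0.6, -0.0, 1.1]
grip_width: 0.0007
```

Request:
drive_tool:
  targets: [0,0,0.1,0,0,0,0,0,0.1,0,0,0]

```text
time: 8.58
position: [0.69, -0.1257, -0.0366]
tool_rot: [0.73, 0.683, 0.0, 0.0]
ft_force: [-0.3, -0.6, 2.0]
grip_width: 0.0007
```

Request:
drive_tool:
  targets: [0,0,0.1,0,0,0,0,0,0.1,0,0,0]

```text
time: 8.75
position: [0.69, -0.1257, -0.0366]
tool_rot: [0.73, 0.683, 0.0, 0.0]
ft_force: [-1.3, 1.4, 7.1]
grip_width: 0.0003
```

Request:
drive_tool:
  targets: [0,0,-1.5,0,0,0,0,0,-3,0,0,0,0,0,-4.5,0,0,0,0,0,-4.5,0,0,0]
  grip: 0.1

```text
time: 9.08
position: [0.6933, -0.1267, 0.0121]
tool_rot: [0.73, 0.683, 0.002, 0.004]
ft_force: [0.6, 0.3, 0.3]
grip_width: 0.0196
```

```bash
sed -i 's/^def row/E=.036\ndef row/; s/np.array(pos)-o\[.position.\]/np.array(pos)+T.apply([0,0,E])-o["position"]/; s/print(.t.,round/print("tip",(o["position"]-R.apply([0,0,E])).round(4),"t",round/' h.py
python3 - <<'E'
from h import *
row((.6856,-.1955,.03),-3.85,10)
row((.6856,-.1955,.0075),-3.85,10)
p,d=snap('scene','s6')
row((.6856,-.1955,.0075),-3.85,10)
s=cv2.imread('pics/s6.png');cv2.imwrite('pics/s6z.png',cv2.resize(s[190:310,200:360],None,fx=5,fy=5,interpolation=cv2.INTER_CUBIC))
E
```

```text
tip [ 0.693  -0.1266  0.0481] t 9.08 pos [ 0.6933 -0.1267  0.0121] w 0.0196 F [0.6 0.3 0.3] row [-6.28 -0.32  1.76] [ 0.47 10.13  0.05]
tip [ 0.693  -0.1266  0.0481] t 9.08 pos [ 0.6933 -0.1267  0.0121] w 0.0196 F [0.6 0.3 0.3] row [-6.28 -0.34  4.01] [ 0.47 10.13  0.05]
tip [ 0.6921 -0.1264  0.0465] t 9.13 pos [ 0.6923 -0.1265  0.0105] w 0.0235 F [ 0.3 -0.9  0.9] row [-6.3  -0.23  3.86] [ 0.36 10.1   0.03]
```

View pics/s6z.png

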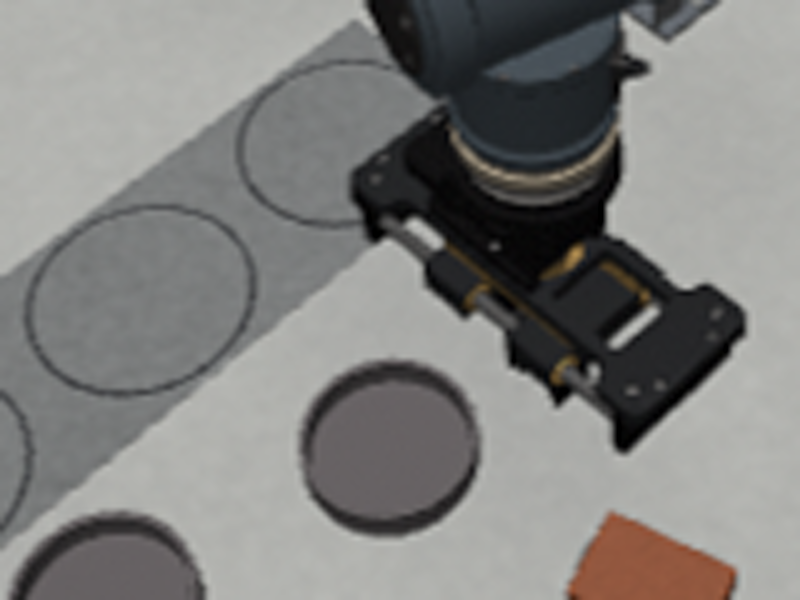

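Request:
drive_tool:
  targets: [-2,-0.1,0,0,4,0,-4,-0.2,0,0,8,0,-6.3,-0.2,0,0,10,0,-6.3,-0.2,0,0,10,0,-6.3,-0.2,0,0,10,0,-6.3,-0.2,0,0,10,0,-6.3,-0.2,0,0,10,0]

```text
time: 9.72
position: [0.6832, -0.1868, 0.0068]
tool_rot: [0.727, 0.681, 0.063, -0.06]
ft_force: [-0.3, -0.1, -0.9]
grip_width: 0.0386
```

Run:
```python
from h import *
row((.6856,-.1955,.0075),-3.85,10)
```

```text
tip [ 0.6828 -0.1931  0.0422] t 9.72 pos [ 0.6832 -0.1868  0.0068] w 0.0386 F [-0.3 -0.1 -0.9] row [-0.83  0.31  3.38] [-0.08 -0.04  0.06]
```

Request:
drive_tool:
  targets: [-0.8,0.2,0.5,0,0,0,-0.8,0.2,1,0,0,0,-0.8,0.2,1.5,0,0,0,-0.8,0.2,2,0,0,0,-0.8,0.2,2.5,0,0,0,-0.8,0.2,3,0,0,0,-0.8,0.2,3.3,0,0,0,-0.8,0.2,3.3,0,0,0,-0.8,0.2,3.3,0,0,0]

```text
time: 10.47
position: [0.6853, -0.1905, -0.0271]
tool_rot: [0.728, 0.68, 0.064, -0.06]
ft_force: [0.3, -0.6, -0.2]
grip_width: 0.0394
```

Run:
```python
from h import *
row((.6856,-.1955,.0075),-3.85,10)
```

```text
tip [ 0.6849 -0.1968  0.0083] t 10.47 pos [ 0.6853 -0.1905 -0.0271] w 0.0394 F [ 0.3 -0.6 -0.2] row [0.12 0.06 0.11] [-0.02 -0.01  0.  ]
```

Request:
drive_tool:
  targets: [0,0.1,0.05,0,0,0,0,0.1,0.05,0,0,0,0,0.1,0.05,0,0,0,0,0.1,0.05,0,0,0,0,0.1,0.05,0,0,0,0,0.1,0.05,0,0,0,0,0.1,0.05,0,0,0,0,0.1,0.05,0,0,0]
  grip: 1
  squeeze: 20

```text
time: 11.13
position: [0.6866, -0.1908, -0.0271]
tool_rot: [0.728, 0.68, 0.064, -0.059]
ft_force: [0.3, -0.0, -0.6]
grip_width: 0.0048
```

Run:
```python
from h import *
t=LIP+.032*U+.044*V
row((*t,.008),-3.85,10)
```

```text
tip [ 0.6861 -0.197   0.0083] t 11.13 pos [ 0.6866 -0.1908 -0.0271] w 0.0048 F [ 0.3 -0.  -0.6] row [ 22.92 -12.48   4.06] [0.02 0.01 0.01]
```

Request:
drive_tool:
  targets: [0.5,-0.27,0.09,0,0,0,1.5,-0.82,0.27,0,0,0,2.5,-1.36,0.44,0,0,0,3.5,-1.91,0.62,0,0,0,4.5,-2.45,0.8,0,0,0,5.5,-3,0.97,0,0,0,6.5,-3.54,1.15,0,0,0,7.5,-4.08,1.33,0,0,0,8.5,-4.63,1.51,0,0,0,9.5,-5.17,1.68,0,0,0,10.5,-5.72,1.86,0,0,0,11,-5.99,1.95,0,0,0]

```text
time: 12.13
position: [0.6333, -0.0734, -0.0272]
tool_rot: [0.727, 0.681, 0.064, -0.06]
ft_force: [0.4, -1.4, 0.9]
grip_width: 0.0045
```

Run:
```python
from h import *
t=LIP+.032*U+.044*V
row((*t,.008),-3.85,10)
snap('scene','s7')
```

```text
tip [ 0.6329 -0.0797  0.0083] t 12.13 pos [ 0.6333 -0.0734 -0.0272] w 0.0045 F [ 0.4 -1.4  0.9] row [11.75 -6.37  2.11] [-0.04 -0.02  0.05]
```

View pics/s7.png

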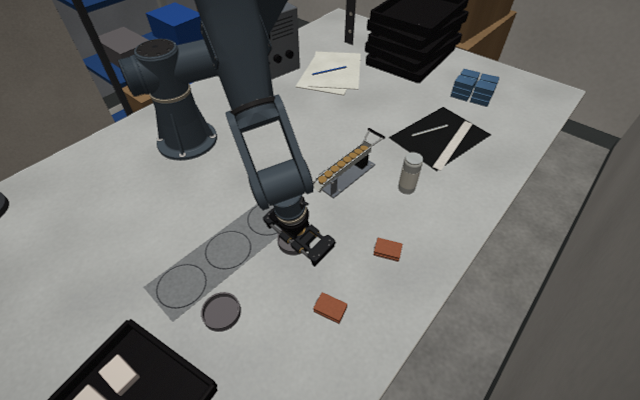

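Request:
drive_tool:
  targets: [0.5,-0.27,0.09,0,0,0,1.5,-0.82,0.27,0,0,0,2.5,-1.36,0.44,0,0,0,3.5,-1.91,0.62,0,0,0,4.5,-2.45,0.8,0,0,0,5.5,-3,0.97,0,0,0,6.5,-3.54,1.15,0,0,0,7.5,-4.08,1.33,0,0,0,8.5,-4.63,1.51,0,0,0,9.5,-5.17,1.68,0,0,0,10.5,-5.72,1.86,0,0,0,11.3,-6.15,2.0,0,0,0]

```text
time: 13.18
position: [0.5793, 0.045, -0.0276]
tool_rot: [0.728, 0.68, 0.063, -0.06]
ft_force: [1.3, -2.2, 1.4]
grip_width: 0.0045
```

Run:
```python
from h import *
t=LIP+.032*U+.044*V
row((*t,.008),-3.85,10)
snap('scene','s8');snap('top','t8')
for n,k in(('s8',(180,130,380,250)),('t8',(220,170,380,290))):
    s=cv2.imread(f'pics/{n}.png');cv2.imwrite(f'pics/{n}z.png',cv2.resize(s[k[1]:k[3],k[0]:k[2]],None,fx=4,fy=4,interpolation=cv2.INTER_CUBIC))
```

```text
tip [0.5789 0.0387 0.0079] t 13.18 pos [ 0.5793  0.045  -0.0276] w 0.0045 F [ 1.3 -2.2  1.4] row [ 0.47 -0.2   0.07] [-0.08 -0.03  0.01]
```

View pics/s8z.png

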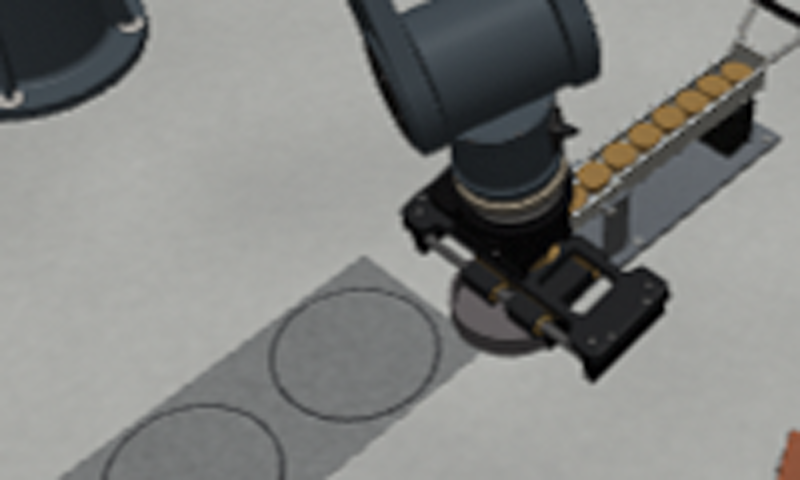

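View pics/t8z.png

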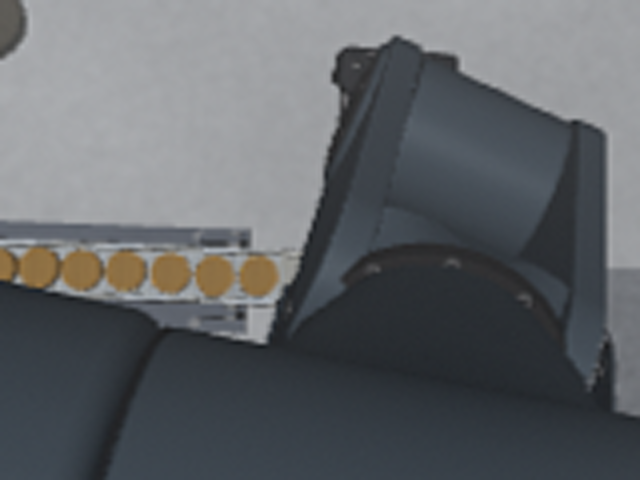

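Request:
drive_tool:
  targets: [0.3,-0.15,0.05,0,0,0,0.35,-0.15,0.06,0,0,0,0.35,-0.15,0.06,0,0,0]

```text
time: 13.53
position: [0.5784, 0.0473, -0.0276]
tool_rot: [0.728, 0.68, 0.063, -0.06]
ft_force: [-0.8, 0.7, 3.4]
grip_width: 0.0046
```

Request:
drive_tool:
  targets: [0,0,0,0,0,0,0,0,0,0,0,0,0,0,0,0,0,0,0,0,0,0,0,0,0,0,-1,0,0,0,0,0,-2,0,0,0,0,0,-4,0,0,0,0,0,-7,0,0,0,0,0,-11,0,0,0,0,0,-15,0,0,0]
  grip: 0.4

```text
time: 14.37
position: [0.5767, 0.0208, 0.1222]
tool_rot: [0.728, 0.68, 0.063, -0.06]
ft_force: [1.4, -0.3, -0.4]
grip_width: 0.026
```

Run:
```python
from h import *
print(HAND,HG)
row((*HAND,.20),86.15,0)
```

```text
[0.5545 0.3605] [0.5385912 0.1243942]
tip [0.5763 0.0146 0.1576] t 14.37 pos [0.5767 0.0208 0.1222] w 0.026 F [ 1.4 -0.3 -0.4] row [33.96 -4.5   1.74] [  7.79  -7.9  -89.76]
```

Request:
drive_tool:
  targets: [34,-4.5,1.7,7.8,-7.9,-89.8,34,-4.5,1.7,7.8,-7.9,-89.8,34,-4.5,1.7,7.8,-7.9,-89.8,34,-4.5,1.7,7.8,-7.9,-89.8,34,-4.5,1.7,7.8,-7.9,-89.8,34,-4.5,1.7,7.8,-7.9,-89.8,34,-4.5,1.7,7.8,-7.9,-89.8,34,-4.5,1.7,7.8,-7.9,-89.8,34,-4.5,1.7,7.8,-7.9,-89.8,34,-4.5,1.7,7.8,-7.9,-89.8,34,-4.5,1.7,7.8,-7.9,-89.8,34,-4.5,1.7,7.8,-7.9,-89.8]
  grip: 0.1

```text
time: 15.37
position: [0.5551, 0.3617, 0.1639]
tool_rot: [0.069, 0.998, 0.003, -0.002]
ft_force: [0.1, 0.4, -0.4]
grip_width: 0.0391
```

Run:
```python
from h import *
snap('scene','s9');snap('top','t9')
s=cv2.imread('pics/t9.png');k=(170,190,330,290);cv2.imwrite('pics/t9z.png',cv2.resize(s[k[1]:k[3],k[0]:k[2]],None,fx=5,fy=5,interpolation=cv2.INTER_CUBIC))
row((*HAND,.20),86.15,0)
```

```text
tip [0.555  0.3614 0.1997] t 15.47 pos [0.5548 0.3617 0.1637] w 0.0393 F [ 0.  -0.3 -0.4] row [ 0.01 -0.12 -0.03] [ 0.42 -0.28 -4.41]
```

View pics/t9.png

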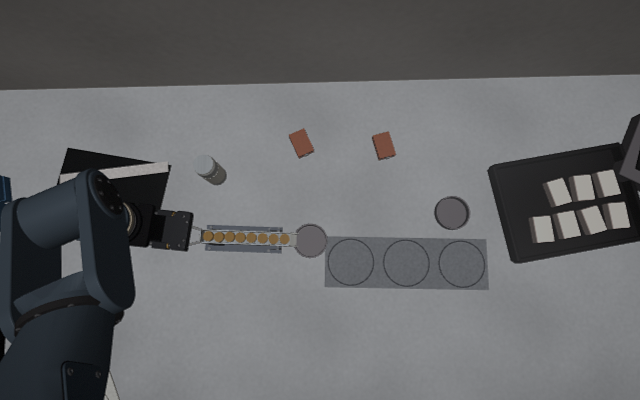

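View pics/s9.png

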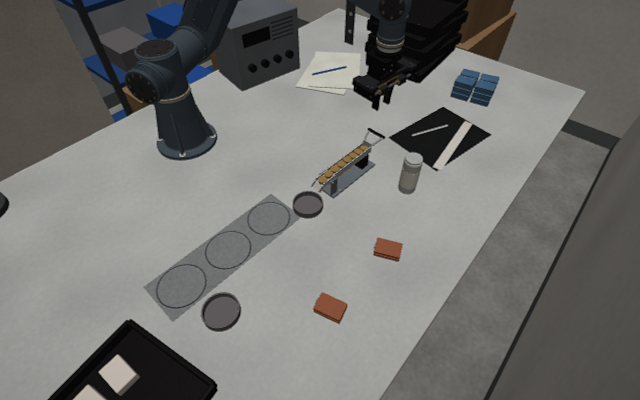

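```bash
cat >> h.py <<'E'
def dish(img,u,v,r=26):
    """dish centre from the dark inner/rim blob near (u,v) in the top picture (BGR), on plane z=.011"""
    hsv=cv2.cvtColor(img,cv2.COLOR_BGR2HSV);C=img.astype(int)
    u,v=int(u),int(v);roi=img[v-r:v+r,u-r:u+r];g=cv2.cvtColor(roi,cv2.COLOR_BGR2GRAY)
    cir=cv2.HoughCircles(cv2.resize(g,None,fx=4,fy=4,interpolation=cv2.INTER_CUBIC),cv2.HOUGH_GRADIENT,1,400,param1=80,param2=15,minRadius=56,maxRadius=80)
    x,y,R=cir[0,0];uv=np.array([(x+.5)/4-.5+u-r,(y+.5)/4-.5+v-r]);return uv,R/4,ray('top',uv,.02)
E
python3 - <<'E'
from h import *
p=cv2.imread('pics/t9.png');p0=cv2.imread('pics/top0.png')
print(dish(p,311,241),dish(p,452,212),dish(p0,395,198),'target',LIP+.032*U)
row((*HAND,.0773),86.15,0)
E
```

```text
(array([310.  , 241.75], dtype=float32), np.float32(16.15), array([0.52980911, 0.04460081, 0.02      ])) (array([452.75, 212.  ], dtype=float32), np.float32(16.375), array([ 0.59892806, -0.34413399,  0.02      ])) (array([395.25, 198.75], dtype=float32), np.float32(16.85), array([ 0.63971404, -0.19044316,  0.02      ])) target [0.5333496 0.0465736]
tip [0.555  0.3614 0.1997] t 15.47 pos [0.5548 0.3617 0.1637] w 0.0393 F [ 0.  -0.3 -0.4] row [-0.05 -0.21 12.24] [ 0.42 -0.28 -4.41]
```

View pics/t9z.png

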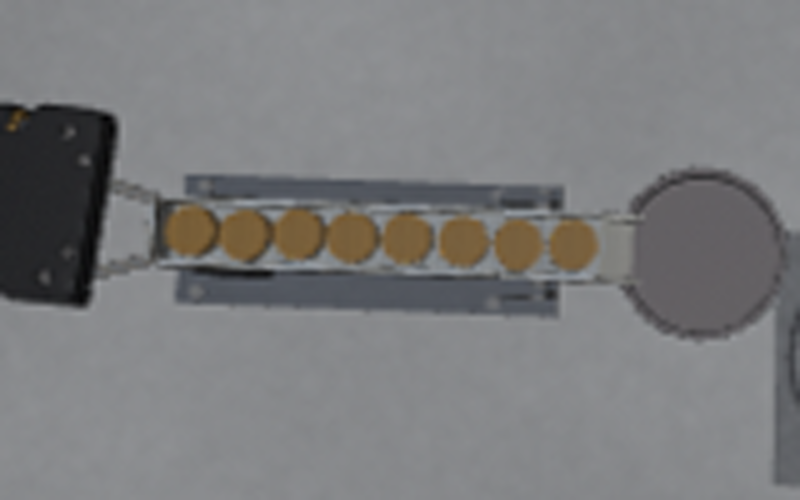

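Request:
drive_tool:
  targets: [0,-0.1,0,0.4,-0.3,-4.4,0,-0.1,3,0.4,-0.3,-4.4,0,-0.1,6,0.4,-0.3,-4.4,0,-0.1,8.5,0.4,-0.3,-4.4,0,-0.1,10,0.4,-0.3,-4.4,0,-0.1,11,0.4,-0.3,-4.4,0,-0.1,11.8,0.4,-0.3,-4.4,0,-0.1,12.2,0.4,-0.3,-4.4,0,-0.1,12.2,0.4,-0.3,-4.4,0,-0.1,12.2,0.4,-0.3,-4.4]

```text
time: 16.3
position: [0.5552, 0.3613, 0.0415]
tool_rot: [0.034, 0.999, 0.0, 0.0]
ft_force: [0.4, -0.9, 0.2]
grip_width: 0.039
```

Run:
```python
from h import *
row((*HAND,.0773),86.15,0)
snap('scene','s10')
s=cv2.imread('pics/s10.png');k=(320,70,420,170);cv2.imwrite('pics/s10z.png',cv2.resize(s[k[1]:k[3],k[0]:k[2]],None,fx=5,fy=5,interpolation=cv2.INTER_CUBIC))
```

```text
tip [0.5552 0.3613 0.0775] t 16.3 pos [0.5552 0.3613 0.0415] w 0.039 F [ 0.4 -0.9  0.2] row [ 0.07 -0.09  0.02] [ 0.04  0.05 -0.1 ]
```

View pics/s10z.png

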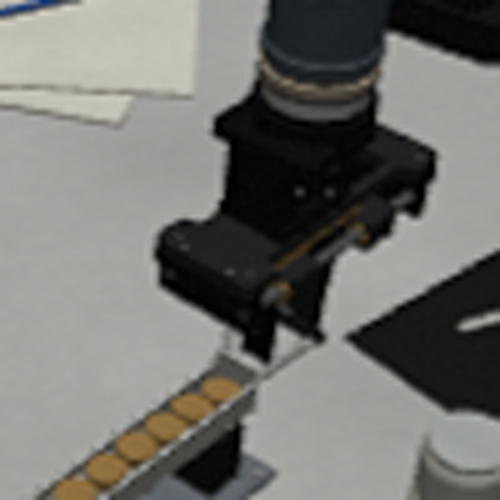

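Request:
drive_tool:
  targets: [0,0,0,0,0,0,0,0,0,0,0,0,0,0,0,0,0,0,0,0,0,0,0,0,0,0,0,0,0,0,0,0,0,0,0,0,0,0,0,0,0,0,0,0,0,0,0,0]
  grip: 1
  squeeze: 25

```text
time: 17.02
position: [0.5545, 0.3605, 0.0407]
tool_rot: [0.034, 0.999, -0.0, -0.0]
ft_force: [-0.2, -2.3, 2.0]
grip_width: 0.0091
```

```bash
cat >> h.py <<'E'
def count(tag):
    p,d=snap('top',tag);hsv=cv2.cvtColor(p[:,:,::-1].copy(),cv2.COLOR_BGR2HSV);m=cv2.inRange(hsv,(8,90,60),(30,255,255))
    k=(170,190,340,290);z=cv2.resize(p[k[1]:k[3],k[0]:k[2],::-1],None,fx=4,fy=4,interpolation=cv2.INTER_CUBIC);cv2.imwrite('pics/'+tag+'z.png',z)
    v,u=np.nonzero(m);b=(u>190)&(u<298);o=(u>=298);print('brass px in bin',b.sum(),'front u',u[b].max() if b.any() else None,'beyond',o.sum())
def arc(th):
    # tool-frame shifts from handle-rest pose for tilt th: tool y = -U (toward back), z down
    a0=np.arctan2(36,236);r=np.hypot(236,36)
    return round((r*np.cos(a0+th)-236)/10,2), round((36-r*np.sin(a0+th))/10,2)
E
python3 - <<'E'
from h import *
row((*HAND,.0773),86.15,0)
count('c0')
for th in np.arange(0,.45,.02): print(round(th,2),arc(th))
E
```

```text
tip [0.5545 0.3606 0.0767] t 17.02 pos [0.5545 0.3605 0.0407] w 0.0091 F [-0.2 -2.3  2. ] row [-0.   -0.   -0.06] [-0.06 -0.04 -0.05]
brass px in bin 635 front u 297 beyond 448
0.0 (np.float64(0.0), np.float64(0.0))
0.02 (np.float64(-0.08), np.float64(-0.47))
0.04 (np.float64(-0.16), np.float64(-0.94))
0.06 (np.float64(-0.26), np.float64(-1.41))
0.08 (np.float64(-0.36), np.float64(-1.87))
0.1 (np.float64(-0.48), np.float64(-2.34))
0.12 (np.float64(-0.6), np.float64(-2.8))
0.14 (np.float64(-0.73), np.float64(-3.26))
0.16 (np.float64(-0.87), np.float64(-3.71))
0.18 (np.float64(-1.03), np.float64(-4.17))
0.2 (np.float64(-1.19), np.float64(-4.62))
0.22 (np.float64(-1.35), np.float64(-5.06))
0.24 (np.float64(-1.53), np.float64(-5.51))
0.26 (np.float64(-1.72), np.float64(-5.95))
0.28 (np.float64(-1.91), np.float64(-6.38))
0.3 (np.float64(-2.12), np.float64(-6.81))
0.32 (np.float64(-2.33), np.float64(-7.24))
0.34 (np.float64(-2.55), np.float64(-7.66))
0.36 (np.float64(-2.78), np.float64(-8.08))
0.38 (np.float64(-3.02), np.float64(-8.5))
0.4 (np.float64(-3.26), np.float64(-8.91))
0.42 (np.float64(-3.52), np.float64(-9.31))
0.44 (np.float64(-3.78), np.float64(-9.71))
```

Request:
drive_tool:
  targets: [0,-0.04,-0.23,0,0,0,0,-0.08,-0.47,0,0,0,0,-0.12,-0.7,0,0,0,0,-0.16,-0.94,0,0,0,0,-0.21,-1.17,0,0,0,0,-0.26,-1.41,0,0,0,0,-0.31,-1.64,0,0,0,0,-0.36,-1.87,0,0,0,0,-0.42,-2.1,0,0,0,0,-0.48,-2.34,0,0,0,0,-0.54,-2.57,0,0,0,0,-0.6,-2.8,0,0,0]

```text
time: 18.07
position: [0.554, 0.3547, 0.0687]
tool_rot: [0.034, 0.999, -0.0, -0.0]
ft_force: [2.2, -5.5, -5.3]
grip_width: 0.0093
```

```bash
sed -i 's/;o=(u>=298)/\&(v>215)\&(v<262);o=(u>=298)\&(u<345)\&(v>215)\&(v<270)/' h.py
python3 - <<'E'
from h import *
row((*HAND,.0773),86.15,0)
count('c1')
E
```

```text
tip [0.554  0.3547 0.1047] t 18.07 pos [0.554  0.3547 0.0687] w 0.0093 F [ 2.2 -5.5 -5.3] row [-0.02  0.59  2.74] [-0.04 -0.05 -0.05]
brass px in bin 544 front u 289 beyond 0
```

View pics/c1z.png

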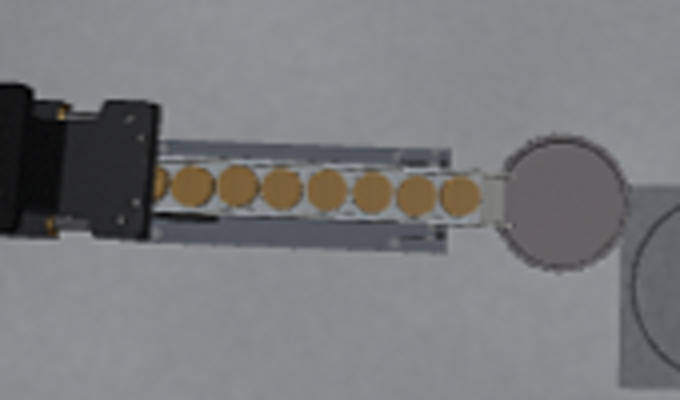

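Request:
drive_tool:
  targets: [0,-0.03,-0.12,0,0,0,0,-0.06,-0.23,0,0,0,0,-0.1,-0.35,0,0,0,0,-0.13,-0.46,0,0,0,0,-0.13,-0.46,0,0,0,0,-0.13,-0.46,0,0,0,0,-0.13,-0.46,0,0,0,0,-0.13,-0.46,0,0,0]

```text
time: 18.78
position: [0.5539, 0.3534, 0.0732]
tool_rot: [0.034, 0.999, -0.0, -0.0]
ft_force: [1.5, -5.3, -5.5]
grip_width: 0.0091
```

Run:
```python
from h import *
count('c2')
```

```text
brass px in bin 544 front u 289 beyond 0
```

Request:
drive_tool:
  targets: [0,-0.03,-0.12,0,0,0,0,-0.07,-0.23,0,0,0,0,-0.1,-0.35,0,0,0,0,-0.14,-0.46,0,0,0,0,-0.14,-0.46,0,0,0,0,-0.14,-0.46,0,0,0,0,-0.14,-0.46,0,0,0,0,-0.14,-0.46,0,0,0]

```text
time: 19.5
position: [0.5538, 0.352, 0.0778]
tool_rot: [0.034, 0.999, -0.0, -0.0]
ft_force: [2.8, -4.4, -5.5]
grip_width: 0.0091
```

Run:
```python
from h import *
count('c3')
```

```text
brass px in bin 544 front u 289 beyond 0
```

Request:
drive_tool:
  targets: [0,-0.04,-0.12,0,0,0,0,-0.08,-0.23,0,0,0,0,-0.12,-0.35,0,0,0,0,-0.16,-0.46,0,0,0,0,-0.16,-0.46,0,0,0,0,-0.16,-0.46,0,0,0,0,-0.16,-0.46,0,0,0,0,-0.16,-0.46,0,0,0]

```text
time: 20.22
position: [0.5537, 0.3505, 0.0825]
tool_rot: [0.034, 0.999, -0.0, -0.0]
ft_force: [1.1, -5.0, -4.7]
grip_width: 0.0093
```

Run:
```python
from h import *
count('c4')
```

```text
brass px in bin 545 front u 289 beyond 0
```

Request:
drive_tool:
  targets: [0,-0.04,-0.12,0,0,0,0,-0.08,-0.23,0,0,0,0,-0.12,-0.35,0,0,0,0,-0.16,-0.45,0,0,0,0,-0.16,-0.45,0,0,0,0,-0.16,-0.45,0,0,0,0,-0.16,-0.45,0,0,0,0,-0.16,-0.45,0,0,0]

```text
time: 20.93
position: [0.5536, 0.349, 0.087]
tool_rot: [0.034, 0.999, -0.0, -0.0]
ft_force: [2.2, -5.0, -5.0]
grip_width: 0.0086
```

Run:
```python
from h import *
count('c5')
```

```text
brass px in bin 538 front u 297 beyond 3
```

Request:
drive_tool:
  targets: [0,0,0,0,0,0,0,0,0,0,0,0,0,0,0,0,0,0,0,0,0,0,0,0,0,0,0,0,0,0,0,0,0,0,0,0]

```text
time: 21.48
position: [0.5536, 0.349, 0.087]
tool_rot: [0.034, 0.999, -0.0, -0.0]
ft_force: [1.0, -5.2, -6.0]
grip_width: 0.0091
```

Run:
```python
from h import *
count('c6')
```

```text
brass px in bin 469 front u 278 beyond 27
```

View pics/c6z.png

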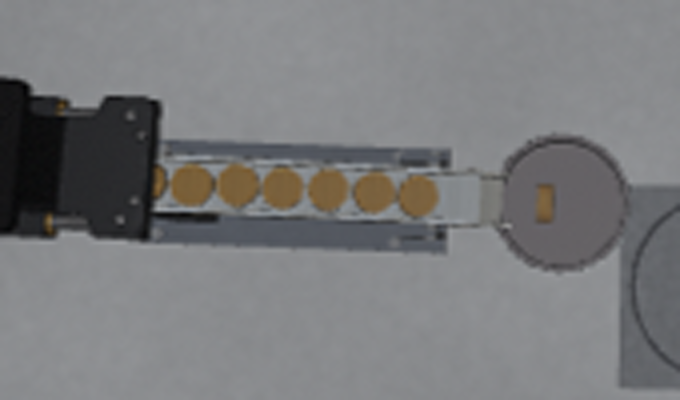

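Request:
drive_tool:
  targets: [0,-0.04,-0.11,0,0,0,0,-0.08,-0.22,0,0,0,0,-0.12,-0.33,0,0,0,0,-0.16,-0.44,0,0,0,0,-0.16,-0.44,0,0,0,0,-0.16,-0.44,0,0,0,0,-0.16,-0.44,0,0,0,0,-0.16,-0.44,0,0,0]

```text
time: 22.2
position: [0.5535, 0.3474, 0.0914]
tool_rot: [0.034, 0.999, -0.0, -0.0]
ft_force: [2.1, -4.8, -5.4]
grip_width: 0.009
```

Run:
```python
from h import *
count('c7')
```

```text
brass px in bin 466 front u 278 beyond 27
```

Request:
drive_tool:
  targets: [0,-0.05,-0.11,0,0,0,0,-0.09,-0.22,0,0,0,0,-0.09,-0.22,0,0,0,0,-0.09,-0.22,0,0,0,0,-0.09,-0.22,0,0,0,0,-0.09,-0.22,0,0,0,0,-0.09,-0.22,0,0,0]

```text
time: 22.83
position: [0.5535, 0.3465, 0.0936]
tool_rot: [0.034, 0.999, -0.0, -0.0]
ft_force: [2.3, -4.4, -5.6]
grip_width: 0.0089
```

Run:
```python
from h import *
count('c8')
```

```text
brass px in bin 464 front u 281 beyond 27
```

Request:
drive_tool:
  targets: [0,0,0,0,0,0,0,0,0,0,0,0,0,0,0,0,0,0,0,0,0,0,0,0,0,0,0,0,0,0,0,0,0,0,0,0,0,0,0,0,0,0,0,0,0,0,0,0,0,0,0,0,0,0,0,0,0,0,0,0]

```text
time: 23.72
position: [0.5534, 0.3465, 0.0936]
tool_rot: [0.034, 0.999, -0.0, -0.0]
ft_force: [1.1, -4.0, -5.4]
grip_width: 0.0093
```

Run:
```python
from h import *
count('c9')
```

```text
brass px in bin 391 front u 268 beyond 97
```

View pics/c9z.png

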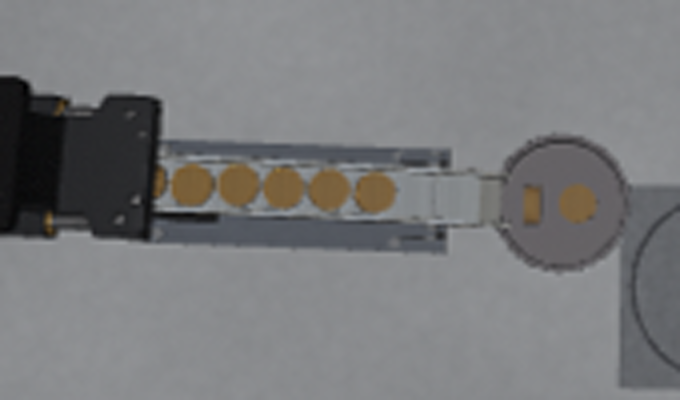

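Request:
drive_tool:
  targets: [0,0.17,0.45,0,0,0,0,0.33,0.89,0,0,0,0,0.49,1.35,0,0,0,0,0.64,1.8,0,0,0,0,0.78,2.26,0,0,0,0,0.9,2.72,0,0,0,0,1.02,3.19,0,0,0,0,1.13,3.65,0,0,0,0,1.23,4.12,0,0,0,0,1.32,4.59,0,0,0,0,1.4,5.06,0,0,0,0,1.44,5.25,0,0,0]

```text
time: 24.77
position: [0.5543, 0.3606, 0.0422]
tool_rot: [0.034, 0.999, -0.001, -0.001]
ft_force: [-2.5, -8.2, 11.0]
grip_width: 0.0091
```

Request:
drive_tool:
  targets: [0,0,0,0,0,0,0,0,0,0,0,0,0,0,0,0,0,0,0,0,0,0,0,0,0,0,0,0,0,0,0,0,0,0,0,0,0,0,-2,0,0,0,0,0,-5,0,0,0,0,0,-9,0,0,0,0,0,-13,0,0,0]
  grip: 0.1

```text
time: 25.6
position: [0.5536, 0.361, 0.1713]
tool_rot: [0.034, 0.999, -0.0, -0.002]
ft_force: [0.5, 0.8, -0.1]
grip_width: 0.0386
```

Run:
```python
from h import *
count('c10')
p=cv2.imread('pics/c10.png');print(dish(p,311,241),dish(p,452,212))
t=LIP+.032*U+.044*V
row((*t,.16),-3.85,10)
```

```text
brass px in bin 459 front u 266 beyond 91
(array([309.75, 240.25], dtype=float32), np.float32(17.35), array([0.53381652, 0.04517374, 0.02      ])) (array([451.25, 212.5 ], dtype=float32), np.float32(17.05), array([ 0.59768033, -0.33994534,  0.02      ]))
tip [0.5588 0.3635 0.2177] t 25.65 pos [0.5593 0.3637 0.1817] w 0.0386 F [2.5 1.2 4.7] row [ -3.89 -31.23   5.54] [-6.94  8.1  89.8 ]
```

View pics/c10.png

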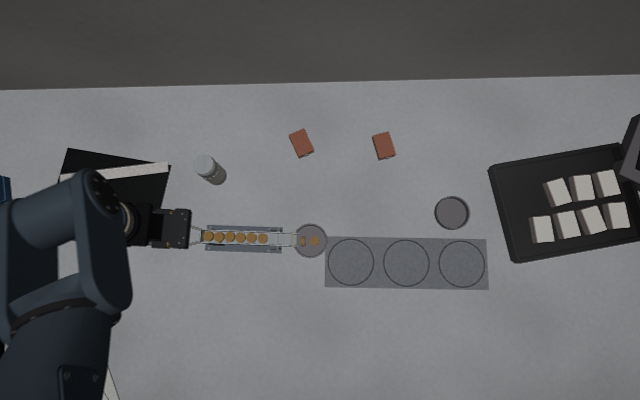

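View pics/c10z.png

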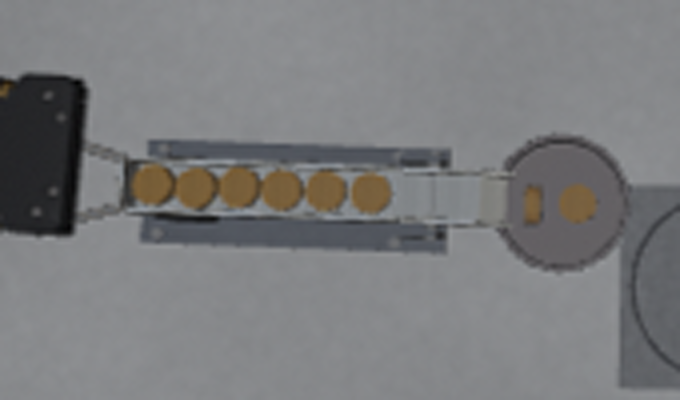

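Request:
drive_tool:
  targets: [-3.9,-31.2,3,-6.9,8.1,89.8,-3.9,-31.2,3,-6.9,8.1,89.8,-3.9,-31.2,3,-6.9,8.1,89.8,-3.9,-31.2,3,-6.9,8.1,89.8,-3.9,-31.2,3,-6.9,8.1,89.8,-3.9,-31.2,3,-6.9,8.1,89.8,-3.9,-31.2,3,-6.9,8.1,89.8,-3.9,-31.2,3,-6.9,8.1,89.8,-3.9,-31.2,3,-6.9,8.1,89.8,-3.9,-31.2,3,-6.9,8.1,89.8,-3.9,-31.2,3,-6.9,8.1,89.8,-3.9,-31.2,3,-6.9,8.1,89.8]
  grip: 0.5

```text
time: 26.65
position: [0.5725, 0.0467, 0.1409]
tool_rot: [0.704, 0.706, 0.054, -0.06]
ft_force: [0.4, 1.3, -0.1]
grip_width: 0.0219
```

Request:
drive_tool:
  targets: [0,0,0,0,0,0,0,0,0,0,0,0]

```text
time: 26.82
position: [0.5722, 0.047, 0.1409]
tool_rot: [0.701, 0.709, 0.054, -0.059]
ft_force: [-0.1, -0.9, 0.3]
grip_width: 0.0216
```

Run:
```python
from h import *
t=LIP+.032*U+.044*V+[.0005,-.0005]
row((*t,.0075),-3.85,10)
```

```text
tip [0.5725 0.0413 0.1765] t 26.82 pos [0.5722 0.047  0.1409] w 0.0216 F [-0.1 -0.9  0.3] row [-2.47  0.71 16.71] [-1.13  0.83  4.45]
```

Request:
drive_tool:
  targets: [-0.6,0.6,3.5,-1.1,0.8,4.4,-1.1,0.7,7,-1.1,0.8,4.4,-1.5,0.7,10,-1.1,0.8,4.4,-1.8,0.7,12,-1.1,0.8,4.4,-2.1,0.7,14,-1.1,0.8,4.4,-2.25,0.7,15,-1.1,0.8,4.4,-2.3,0.7,15,-1.1,0.8,4.4,-2.3,0.7,15,-1.1,0.8,4.4]

```text
time: 27.48
position: [0.5783, 0.0487, -0.0108]
tool_rot: [0.728, 0.68, 0.063, -0.06]
ft_force: [0.1, 0.2, 0.8]
grip_width: 0.0215
```

Run:
```python
from h import *
t=LIP+.032*U+.044*V+[.0005,-.0005]
row((*t,.0075),-3.85,10)
```

```text
tip [0.5779 0.0425 0.0246] t 27.48 pos [ 0.5783  0.0487 -0.0108] w 0.0215 F [0.1 0.2 0.8] row [-0.23 -0.02  1.7 ] [-0.05  0.02 -0.01]
```

Request:
drive_tool:
  targets: [-0.1,0,0.5,0,0,0,-0.2,0,1,0,0,0,-0.2,0,1.4,0,0,0,-0.2,0,1.65,0,0,0,-0.2,0,1.7,0,0,0,-0.2,0,1.7,0,0,0]

```text
time: 27.98
position: [0.5781, 0.0495, -0.0279]
tool_rot: [0.728, 0.68, 0.063, -0.06]
ft_force: [-0.1, 0.1, 0.1]
grip_width: 0.0217
```

Request:
drive_tool:
  targets: [0,0,0,0,0,0,0,0,0,0,0,0,0,0,0,0,0,0,0,0,0,0,0,0,0,0,0,0,0,0,0,0,0,0,0,0]
  grip: 1
  squeeze: 20

```text
time: 28.48
position: [0.5785, 0.0493, -0.0277]
tool_rot: [0.728, 0.68, 0.063, -0.059]
ft_force: [-1.0, -0.3, 0.8]
grip_width: 0.0039
```

Run:
```python
from h import *
S2=np.array([.4671,-.2128])
row((*(S2+.044*V),.008),-3.85,10)
```

```text
tip [0.5781 0.0431 0.0077] t 28.48 pos [ 0.5785  0.0493 -0.0277] w 0.0039 F [-1.  -0.3  0.8] row [-25.88  -4.91  -4.58] [ 0.01  0.03 -0.11]
```

Request:
drive_tool:
  targets: [-0.4,-0.08,-0.07,0,0,0,-1.1,-0.21,-0.19,0,0,0,-2,-0.38,-0.35,0,0,0,-3,-0.57,-0.53,0,0,0,-4,-0.76,-0.71,0,0,0,-5,-0.95,-0.88,0,0,0,-6,-1.14,-1.06,0,0,0,-7,-1.33,-1.24,0,0,0,-8,-1.52,-1.42,0,0,0,-9,-1.71,-1.59,0,0,0,-10,-1.9,-1.77,0,0,0,-11,-2.09,-1.95,0,0,0]

```text
time: 29.48
position: [0.5493, -0.0616, -0.0278]
tool_rot: [0.728, 0.68, 0.063, -0.06]
ft_force: [0.9, 2.1, 1.6]
grip_width: 0.0035
```

Request:
drive_tool:
  targets: [-1,-0.19,-0.18,0,0,0,-2,-0.38,-0.35,0,0,0,-3,-0.57,-0.53,0,0,0,-4,-0.76,-0.71,0,0,0,-5,-0.95,-0.88,0,0,0,-6,-1.14,-1.06,0,0,0,-7,-1.33,-1.24,0,0,0,-8,-1.52,-1.42,0,0,0,-9,-1.71,-1.59,0,0,0,-10,-1.9,-1.77,0,0,0,-11,-2.09,-1.95,0,0,0,-12,-2.28,-2.12,0,0,0]

```text
time: 30.48
position: [0.5181, -0.1816, -0.0278]
tool_rot: [0.728, 0.68, 0.063, -0.06]
ft_force: [1.7, 1.0, -0.6]
grip_width: 0.0042
```

Run:
```python
from h import *
S2=np.array([.4671,-.2128])
row((*(S2+.044*V),.008),-3.85,10)
snap('scene','s11')
```

```text
tip [ 0.5177 -0.1879  0.0077] t 30.48 pos [ 0.5181 -0.1816 -0.0278] w 0.0042 F [ 1.7  1.  -0.6] row [-2.78 -0.48 -0.52] [-0.05  0.03 -0.1 ]
```

View pics/s11.png

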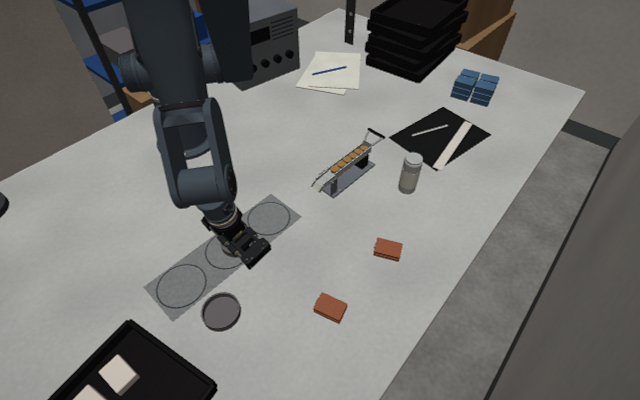

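Request:
drive_tool:
  targets: [-0.9,-0.15,-0.16,0,0,0,-1.7,-0.3,-0.3,0,0,0,-2.3,-0.4,-0.41,0,0,0,-2.65,-0.45,-0.47,0,0,0,-2.7,-0.47,-0.48,0,0,0,-2.7,-0.47,-0.48,0,0,0]

```text
time: 31.03
position: [0.512, -0.208, -0.0276]
tool_rot: [0.728, 0.68, 0.063, -0.059]
ft_force: [-0.6, 0.3, -0.9]
grip_width: 0.0041
```

Request:
drive_tool:
  targets: [0,0,0,0,0,0,0,0,0,0,0,0,0,0,0,0,0,0,0,0,0,0,0,0,0,0,-0.8,0,0,0,0,0,-2,0,0,0,0,0,-4,0,0,0,0,0,-7,0,0,0,0,0,-8,0,0,0]
  grip: 0.55

```text
time: 31.78
position: [0.5131, -0.2237, 0.0553]
tool_rot: [0.728, 0.68, 0.064, -0.056]
ft_force: [0.7, -0.2, 0.9]
grip_width: 0.0198
```

Run:
```python
from h import *
snap('scene','s12');snap('top','t12')
p=cv2.imread('pics/t12.png')
row((.6419,-.347,.04),-3.85,10)
```

```text
tip [ 0.5124 -0.2294  0.0896] t 31.88 pos [ 0.513  -0.2234  0.0542] w 0.0198 F [ 0.3 -0.3  0. ] row [-11.51  13.69   3.12] [ 0.29  0.26 -0.08]
```

View pics/s12.png

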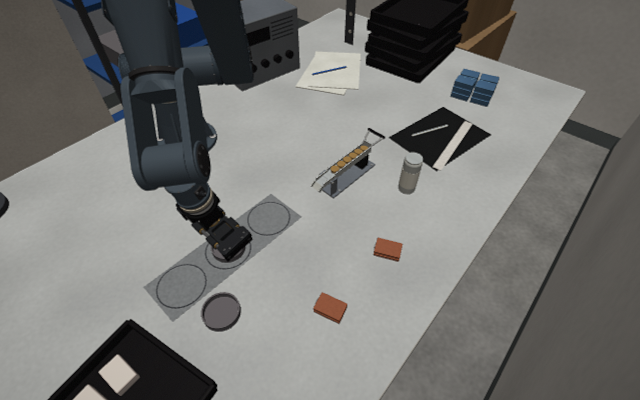

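View pics/t12.png

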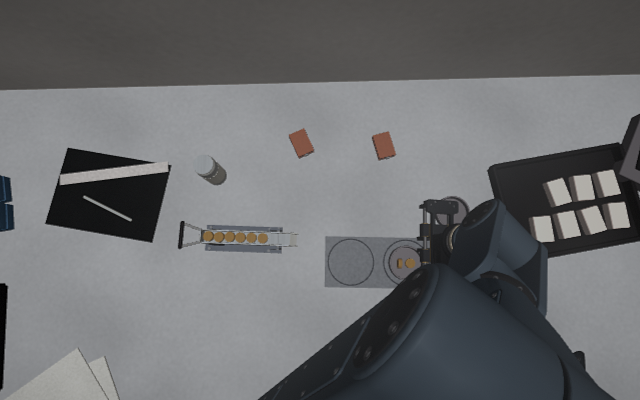

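Request:
drive_tool:
  targets: [-3,3.5,-1,0,0,0,-6,7,-1,0,0,0,-9,10.5,-1,0,0,0,-11.5,13.7,-1,0,0,0,-11.5,13.7,-1,0,0,0,-11.5,13.7,-1,0,0,0,-11.5,13.7,-1,0,0,0,-11.5,13.7,-1,0,0,0]
  grip: 0.1

```text
time: 32.55
position: [0.638, -0.3436, 0.0396]
tool_rot: [0.728, 0.68, 0.063, -0.062]
ft_force: [-0.6, -0.0, 0.3]
grip_width: 0.039
```

Run:
```python
from h import *
p,d=snap('scene','s13')
row((.6419,-.347,.0075),-3.85,10)
s=cv2.imread('pics/s13.png');cv2.imwrite('pics/s13z.png',cv2.resize(s[190:340,150:310],None,fx=4,fy=4,interpolation=cv2.INTER_CUBIC))
```

```text
tip [ 0.6379 -0.35    0.0756] t 32.6 pos [ 0.6381 -0.3437  0.0402] w 0.0393 F [-0.1  0.9  0.4] row [-0.88  0.42  6.76] [-0.21 -0.11 -0.1 ]
```

View pics/s13z.png

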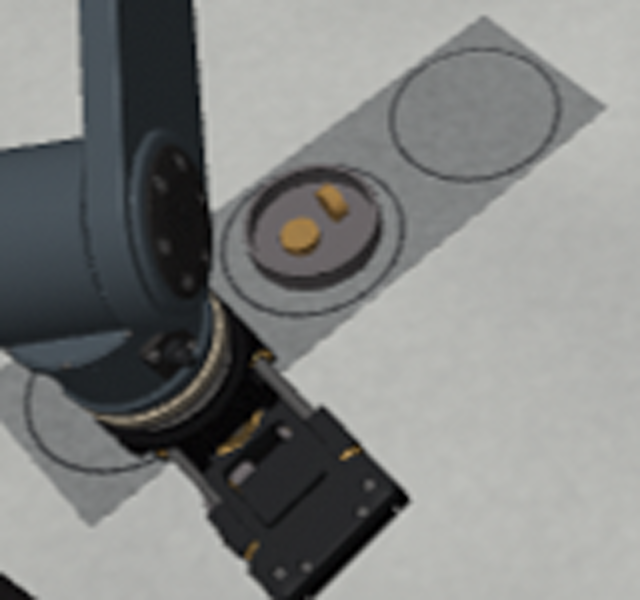

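Request:
drive_tool:
  targets: [-0.5,0.4,2,0,0,0,-0.7,0.4,3.5,0,0,0,-0.8,0.4,4.5,0,0,0,-0.85,0.4,5.3,0,0,0,-0.85,0.4,6,0,0,0,-0.85,0.4,6.5,0,0,0,-0.85,0.4,6.7,0,0,0,-0.85,0.4,6.7,0,0,0,-0.85,0.4,6.7,0,0,0]

```text
time: 33.35
position: [0.6443, -0.3428, -0.026]
tool_rot: [0.728, 0.68, 0.063, -0.059]
ft_force: [-0.5, -0.2, 0.7]
grip_width: 0.039
```

Run:
```python
from h import *
row((.6419,-.347,.0075),-3.85,10)
```

```text
tip [ 0.6439 -0.349   0.0094] t 33.35 pos [ 0.6443 -0.3428 -0.026 ] w 0.039 F [-0.5 -0.2  0.7] row [ 0.16 -0.21  0.22] [ 0.    0.05 -0.09]
```

Request:
drive_tool:
  targets: [0.1,-0.2,0.15,0,0,0,0.1,-0.2,0.15,0,0,0,0.1,-0.2,0.15,0,0,0]

```text
time: 33.6
position: [0.6421, -0.3413, -0.0274]
tool_rot: [0.728, 0.68, 0.063, -0.059]
ft_force: [0.1, 0.5, 0.0]
grip_width: 0.0392
```

Request:
drive_tool:
  targets: [0,0,0,0,0,0,0,0,0,0,0,0,0,0,0,0,0,0,0,0,0,0,0,0,0,0,0,0,0,0,0,0,0,0,0,0,0,0,0,0,0,0,0,0,0,0,0,0]
  grip: 1
  squeeze: 20

```text
time: 34.27
position: [0.6422, -0.3412, -0.0278]
tool_rot: [0.728, 0.68, 0.063, -0.06]
ft_force: [-0.4, 0.2, 0.1]
grip_width: 0.0055
```

Run:
```python
from h import *
t=LIP+.032*U+.044*V
row((*t,.008),-3.85,10)
```

```text
tip [ 0.6418 -0.3474  0.0077] t 34.27 pos [ 0.6422 -0.3412 -0.0278] w 0.0055 F [-0.4  0.2  0.1] row [37.99 -9.13  6.66] [-0.02  0.02 -0.1 ]
```

Request:
drive_tool:
  targets: [0.5,-0.05,0.09,0,0,0,1.5,-0.12,0.26,0,0,0,2.5,-0.2,0.44,0,0,0,3.6,-0.3,0.63,0,0,0,4.7,-0.4,0.82,0,0,0,5.8,-0.5,1.02,0,0,0,6.9,-0.6,1.21,0,0,0,8,-0.7,1.4,0,0,0,9.1,-0.8,1.59,0,0,0,10.2,-0.9,1.79,0,0,0,11.3,-1,1.98,0,0,0,12.4,-1.1,2.17,0,0,0]

```text
time: 35.27
position: [0.6397, -0.2138, -0.0277]
tool_rot: [0.728, 0.68, 0.063, -0.06]
ft_force: [-0.8, -0.2, -0.8]
grip_width: 0.0055
```

Run:
```python
from h import *
t=LIP+.032*U+.044*V
row((*t,.008),-3.85,10)
snap('scene','s14')
```

```text
tip [ 0.6393 -0.22    0.0078] t 35.27 pos [ 0.6397 -0.2138 -0.0277] w 0.0055 F [-0.8 -0.2 -0.8] row [25.48 -8.    4.47] [-0.04  0.02 -0.1 ]
```

View pics/s14.png

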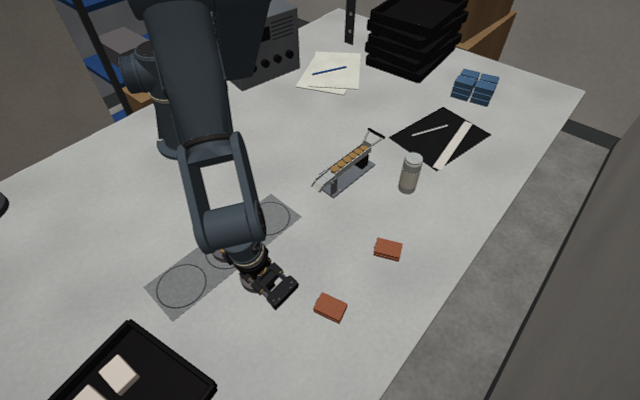

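Request:
drive_tool:
  targets: [1.1,-0.2,0.19,0,0,0,2.2,-0.5,0.39,0,0,0,3.3,-0.8,0.58,0,0,0,4.4,-1.2,0.77,0,0,0,5.5,-1.6,0.96,0,0,0,6.6,-2,1.16,0,0,0,7.7,-2.4,1.35,0,0,0,8.8,-2.8,1.54,0,0,0,9.9,-3.2,1.74,0,0,0,11,-3.6,1.93,0,0,0,12.1,-4,2.12,0,0,0,13.1,-4.4,2.3,0,0,0]

```text
time: 36.32
position: [0.6046, -0.0779, -0.0275]
tool_rot: [0.728, 0.68, 0.063, -0.06]
ft_force: [-0.7, -0.3, -0.7]
grip_width: 0.0055
```

Run:
```python
from h import *
t=LIP+.032*U+.044*V
row((*t,.008),-3.85,10)
```

```text
tip [ 0.6042 -0.0841  0.008 ] t 36.32 pos [ 0.6046 -0.0779 -0.0275] w 0.0055 F [-0.7 -0.3 -0.7] row [12.37 -3.57  2.18] [-0.04  0.02 -0.09]
```

Run:
```python
from h import *
snap('scene','s15')
s=cv2.imread('pics/s15.png');cv2.imwrite('pics/s15z.png',cv2.resize(s[150:330,160:360],None,fx=4,fy=3,interpolation=cv2.INTER_CUBIC))
```

```text
(no output)
```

View pics/s15z.png

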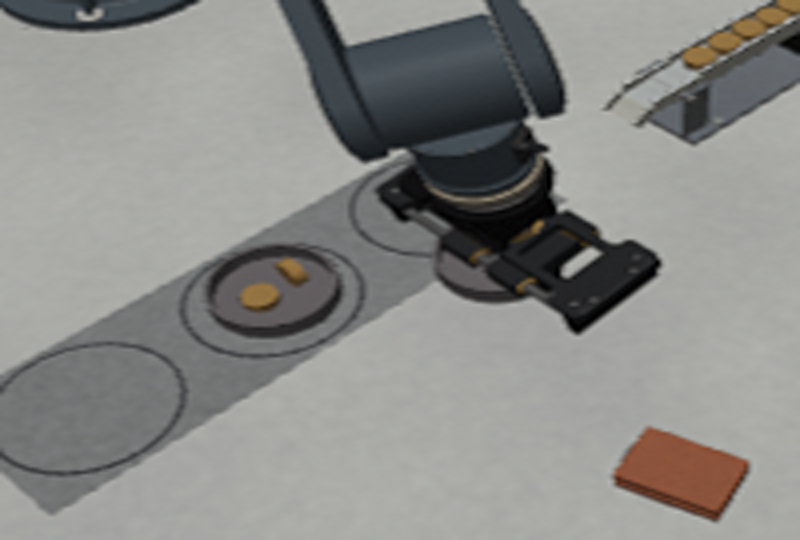

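Request:
drive_tool:
  targets: [1,-0.3,0.2,0,0,0,2.1,-0.6,0.4,0,0,0,3.2,-0.9,0.6,0,0,0,4.3,-1.2,0.79,0,0,0,5.4,-1.6,0.99,0,0,0,6.5,-1.9,1.18,0,0,0,7.6,-2.2,1.37,0,0,0,8.7,-2.5,1.56,0,0,0,9.8,-2.8,1.75,0,0,0,10.9,-3.15,1.95,0,0,0,11.8,-3.4,2.1,0,0,0,12.3,-3.55,2.19,0,0,0]

```text
time: 37.37
position: [0.5774, 0.0496, -0.0278]
tool_rot: [0.728, 0.68, 0.063, -0.06]
ft_force: [0.5, -1.4, -0.2]
grip_width: 0.0052
```

Run:
```python
from h import *
t=LIP+.032*U+.044*V
snap('scene','s16')
row((*t,.008),-3.85,10)
```

```text
tip [0.5767 0.0438 0.0076] t 37.42 pos [ 0.5771  0.0501 -0.0278] w 0.0053 F [-0.9  0.5 -0.5] row [-0.01  0.06 -0.04] [-0.13 -0.02 -0.03]
```

Now I'll release it and go back to the handle, the same way as before.

Request:
drive_tool:
  targets: [0,0,0,0,0,0,0,0,0,0,0,0,0,0,0,0,0,0,0,0,0,0,0,0,0,0,-1,0,0,0,0,0,-2,0,0,0,0,0,-4,0,0,0,0,0,-7,0,0,0,0,0,-11,0,0,0,0,0,-15,0,0,0]
  grip: 0.4

```text
time: 38.25
position: [0.5757, 0.0215, 0.1219]
tool_rot: [0.728, 0.68, 0.063, -0.06]
ft_force: [0.7, 0.6, -0.0]
grip_width: 0.0262
```

Run:
```python
from h import *
row((*HAND,.20),86.15,0)
```

```text
tip [0.5753 0.0152 0.1573] t 38.25 pos [0.5757 0.0215 0.1219] w 0.0262 F [ 0.7  0.6 -0. ] row [33.89 -4.47  1.69] [  7.74  -7.92 -89.88]
```

Request:
drive_tool:
  targets: [33.9,-4.5,1.7,7.8,-7.9,-89.8,33.9,-4.5,1.7,7.8,-7.9,-89.8,33.9,-4.5,1.7,7.8,-7.9,-89.8,33.9,-4.5,1.7,7.8,-7.9,-89.8,33.9,-4.5,1.7,7.8,-7.9,-89.8,33.9,-4.5,1.7,7.8,-7.9,-89.8,33.9,-4.5,1.7,7.8,-7.9,-89.8,33.9,-4.5,1.7,7.8,-7.9,-89.8,33.9,-4.5,1.7,7.8,-7.9,-89.8,33.9,-4.5,1.7,7.8,-7.9,-89.8,33.9,-4.5,1.7,7.8,-7.9,-89.8,33.9,-4.5,1.7,7.8,-7.9,-89.8]
  grip: 0.1

```text
time: 39.25
position: [0.5548, 0.3615, 0.1633]
tool_rot: [0.07, 0.998, 0.003, -0.002]
ft_force: [-0.1, 0.7, -0.3]
grip_width: 0.0392
```

Run:
```python
from h import *
count('c20');p=cv2.imread('pics/c20.png')
print(dish(p,311,241),LIP+.032*U,dish(p,405,262))
row((*HAND,.0773),86.15,0)
```

```text
brass px in bin 457 front u 266 beyond 0
(array([309.75, 242.25], dtype=float32), np.float32(16.15), array([0.52850001, 0.04529996, 0.02      ])) [0.5333496 0.0465736] (array([405., 263.], dtype=float32), np.float32(15.475), array([ 0.46660925, -0.20561894,  0.02      ]))
tip [0.5545 0.3614 0.1993] t 39.3 pos [0.5544 0.3617 0.1633] w 0.039 F [-1.4  1.  -0.2] row [-0.09 -0.18 12.19] [ 0.35 -0.29 -3.93]
```

View pics/c20.png

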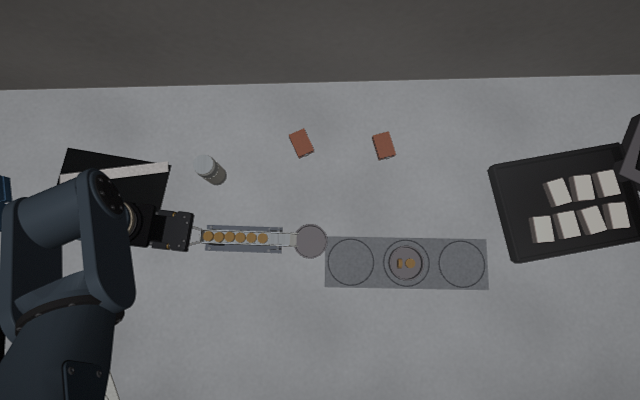

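View pics/c20z.png

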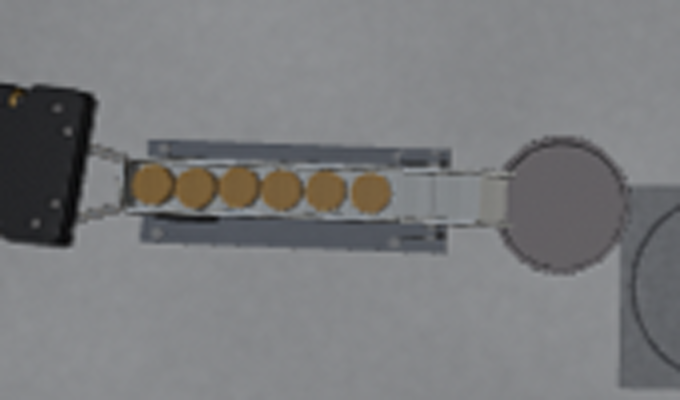

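Dish 2 sits under the lip, and dish 1 is well inside the middle circle. Next, the handle.

Request:
drive_tool:
  targets: [0,-0.1,0,0.4,-0.3,-4,0,-0.1,3,0.4,-0.3,-4,0,-0.1,6,0.4,-0.3,-4,0,-0.1,8.5,0.4,-0.3,-4,0,-0.1,10,0.4,-0.3,-4,0,-0.1,11,0.4,-0.3,-4,0,-0.1,11.8,0.4,-0.3,-4,0,-0.1,12.2,0.4,-0.3,-4,0,-0.1,12.2,0.4,-0.3,-4,0,-0.1,12.2,0.4,-0.3,-4]

```text
time: 40.13
position: [0.5547, 0.3612, 0.041]
tool_rot: [0.039, 0.999, 0.0, 0.0]
ft_force: [-0.3, 0.1, -0.5]
grip_width: 0.039
```

Request:
drive_tool:
  targets: [0,0,0,0,0,0,0,0,0,0,0,0,0,0,0,0,0,0,0,0,0,0,0,0,0,0,0,0,0,0,0,0,0,0,0,0,0,0,0,0,0,0,0,0,0,0,0,0]
  grip: 1
  squeeze: 25

```text
time: 40.8
position: [0.554, 0.3605, 0.0402]
tool_rot: [0.038, 0.999, -0.001, -0.001]
ft_force: [-0.2, -3.0, 2.2]
grip_width: 0.009
```

Run:
```python
from h import *
row((*HAND,.0773),86.15,0)
```

```text
tip [0.554  0.3606 0.0762] t 40.8 pos [0.554  0.3605 0.0402] w 0.009 F [-0.2 -3.   2.2] row [-0.05  0.   -0.11] [-0.07 -0.08 -0.54]
```

Request:
drive_tool:
  targets: [0,-0.04,-0.23,0,0,0,0,-0.08,-0.47,0,0,0,0,-0.12,-0.7,0,0,0,0,-0.16,-0.94,0,0,0,0,-0.21,-1.17,0,0,0,0,-0.26,-1.41,0,0,0,0,-0.31,-1.64,0,0,0,0,-0.36,-1.87,0,0,0,0,-0.42,-2.1,0,0,0,0,-0.48,-2.34,0,0,0,0,-0.54,-2.57,0,0,0,0,-0.6,-2.8,0,0,0]

```text
time: 41.8
position: [0.5535, 0.3547, 0.0682]
tool_rot: [0.038, 0.999, -0.0, -0.001]
ft_force: [1.0, -3.1, -4.9]
grip_width: 0.009
```

Request:
drive_tool:
  targets: [0,-0.06,-0.23,0,0,0,0,-0.13,-0.46,0,0,0,0,-0.2,-0.69,0,0,0,0,-0.27,-0.91,0,0,0,0,-0.35,-1.14,0,0,0,0,-0.43,-1.37,0,0,0,0,-0.51,-1.6,0,0,0,0,-0.59,-1.82,0,0,0,0,-0.67,-2.04,0,0,0,0,-0.75,-2.26,0,0,0,0,-0.75,-2.26,0,0,0]

```text
time: 42.72
position: [0.5531, 0.3473, 0.0911]
tool_rot: [0.038, 0.999, -0.0, -0.001]
ft_force: [2.7, -3.6, -5.4]
grip_width: 0.0091
```

Run:
```python
from h import *
count('c21');p=cv2.imread('pics/c21.png');print(dish(p,311,241))
```

```text
brass px in bin 389 front u 267 beyond 0
(array([309.75, 242.25], dtype=float32), np.float32(16.15), array([0.52850001, 0.04529996, 0.02      ]))
```

Request:
drive_tool:
  targets: [0,-0.04,-0.11,0,0,0,0,-0.09,-0.22,0,0,0,0,-0.13,-0.34,0,0,0,0,-0.18,-0.45,0,0,0,0,-0.18,-0.45,0,0,0,0,-0.18,-0.45,0,0,0,0,-0.18,-0.45,0,0,0]

```text
time: 43.35
position: [0.5529, 0.3457, 0.0951]
tool_rot: [0.038, 0.999, -0.0, -0.001]
ft_force: [2.8, -3.1, -5.0]
grip_width: 0.0088
```

Run:
```python
from h import *
count('c22')
```

```text
brass px in bin 394 front u 268 beyond 0
```

Request:
drive_tool:
  targets: [0,-0.05,-0.11,0,0,0,0,-0.09,-0.22,0,0,0,0,-0.09,-0.22,0,0,0,0,-0.09,-0.22,0,0,0,0,-0.09,-0.22,0,0,0,0,-0.09,-0.22,0,0,0,0,-0.09,-0.22,0,0,0]

```text
time: 43.98
position: [0.5528, 0.3449, 0.0973]
tool_rot: [0.038, 0.999, -0.0, -0.001]
ft_force: [3.4, -3.1, -5.3]
grip_width: 0.0089
```

Run:
```python
from h import *
count('c23')
```

```text
brass px in bin 396 front u 268 beyond 0
```

Request:
drive_tool:
  targets: [0,-0.05,-0.11,0,0,0,0,-0.1,-0.22,0,0,0,0,-0.1,-0.22,0,0,0,0,-0.1,-0.22,0,0,0,0,-0.1,-0.22,0,0,0,0,-0.1,-0.22,0,0,0,0,-0.1,-0.22,0,0,0]

```text
time: 44.62
position: [0.5528, 0.3439, 0.0995]
tool_rot: [0.038, 0.999, -0.0, -0.001]
ft_force: [1.6, -2.6, -4.6]
grip_width: 0.0091
```

Run:
```python
from h import *
count('c24')
```

```text
brass px in bin 398 front u 268 beyond 0
```

Tilt is now 0.26 rad. I'll raise it in steps of 0.01.

Request:
drive_tool:
  targets: [0,-0.05,-0.11,0,0,0,0,-0.1,-0.22,0,0,0,0,-0.1,-0.22,0,0,0,0,-0.1,-0.22,0,0,0,0,-0.1,-0.22,0,0,0,0,-0.1,-0.22,0,0,0,0,-0.1,-0.22,0,0,0,0,-0.1,-0.22,0,0,0]

```text
time: 45.33
position: [0.5527, 0.343, 0.1018]
tool_rot: [0.038, 0.999, -0.0, -0.001]
ft_force: [2.1, -2.5, -4.4]
grip_width: 0.0091
```

Run:
```python
from h import *
count('c25')
```

```text
brass px in bin 395 front u 273 beyond 0
```

Blank 3 is sliding, so I'll hold at 0.27.

Request:
drive_tool:
  targets: [0,0,0,0,0,0,0,0,0,0,0,0,0,0,0,0,0,0,0,0,0,0,0,0,0,0,0,0,0,0,0,0,0,0,0,0,0,0,0,0,0,0,0,0,0,0,0,0,0,0,0,0,0,0]

```text
time: 46.13
position: [0.5527, 0.343, 0.1017]
tool_rot: [0.038, 0.999, -0.0, -0.001]
ft_force: [2.4, -2.0, -3.6]
grip_width: 0.0089
```

Run:
```python
from h import *
count('c26')
```

```text
brass px in bin 322 front u 257 beyond 66
```

View pics/c26z.png

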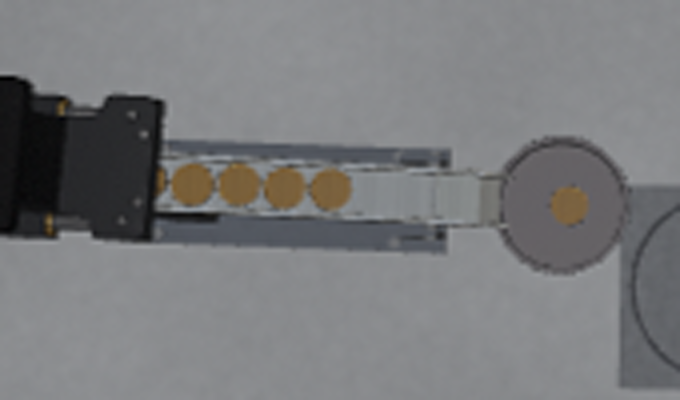

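Request:
drive_tool:
  targets: [0,-0.05,-0.11,0,0,0,0,-0.1,-0.22,0,0,0,0,-0.15,-0.33,0,0,0,0,-0.2,-0.44,0,0,0,0,-0.2,-0.44,0,0,0,0,-0.2,-0.44,0,0,0,0,-0.2,-0.44,0,0,0,0,-0.2,-0.44,0,0,0]

```text
time: 46.85
position: [0.5526, 0.3409, 0.1062]
tool_rot: [0.038, 0.999, -0.0, -0.001]
ft_force: [2.3, -0.4, -4.5]
grip_width: 0.0088
```

Run:
```python
from h import *
count('c27')
```

```text
brass px in bin 321 front u 257 beyond 66
```

Request:
drive_tool:
  targets: [0,-0.05,-0.11,0,0,0,0,-0.11,-0.21,0,0,0,0,-0.11,-0.21,0,0,0,0,-0.11,-0.21,0,0,0,0,-0.11,-0.21,0,0,0,0,-0.11,-0.21,0,0,0,0,-0.11,-0.21,0,0,0,0,-0.11,-0.21,0,0,0]

```text
time: 47.57
position: [0.5525, 0.34, 0.1083]
tool_rot: [0.038, 0.999, -0.0, -0.001]
ft_force: [2.3, 0.7, -3.4]
grip_width: 0.0092
```

Run:
```python
from h import *
count('c28')
```

```text
brass px in bin 323 front u 257 beyond 66
```

Request:
drive_tool:
  targets: [0,-0.05,-0.11,0,0,0,0,-0.1,-0.21,0,0,0,0,-0.1,-0.21,0,0,0,0,-0.1,-0.21,0,0,0,0,-0.1,-0.21,0,0,0,0,-0.1,-0.21,0,0,0,0,-0.1,-0.21,0,0,0,0,-0.1,-0.21,0,0,0]

```text
time: 48.28
position: [0.5525, 0.339, 0.1104]
tool_rot: [0.038, 0.999, -0.0, -0.001]
ft_force: [4.0, 1.3, -2.4]
grip_width: 0.009
```

Run:
```python
from h import *
count('c29')
```

```text
brass px in bin 320 front u 264 beyond 66
```

Request:
drive_tool:
  targets: [0,0,0,0,0,0,0,0,0,0,0,0,0,0,0,0,0,0,0,0,0,0,0,0,0,0,0,0,0,0,0,0,0,0,0,0,0,0,0,0,0,0,0,0,0,0,0,0,0,0,0,0,0,0]

```text
time: 49.08
position: [0.5525, 0.3389, 0.1104]
tool_rot: [0.038, 0.999, -0.0, -0.001]
ft_force: [4.3, 2.9, -1.8]
grip_width: 0.0093
```

Run:
```python
from h import *
count('c30')
for th in np.r_[.31:-.001:-.0259]: a=arc(th);b=arc(.31);print(round(th,3),round(a[0]-b[0],2),round(a[1]-b[1],2))
```

```text
brass px in bin 242 front u 245 beyond 120
0.31 0.0 0.0
0.284 0.26 0.56
0.258 0.52 1.12
0.232 0.76 1.69
0.206 0.98 2.27
0.181 1.19 2.85
0.155 1.38 3.44
0.129 1.56 4.03
0.103 1.73 4.63
0.077 1.87 5.23
0.051 2.01 5.83
0.025 2.12 6.44
-0.001 2.22 7.05
```

View pics/c30z.png

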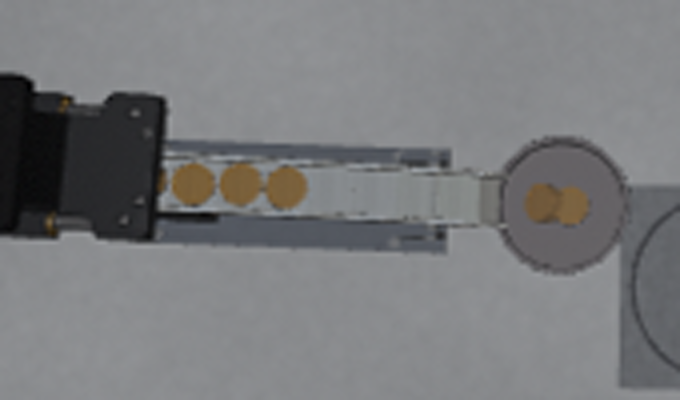

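Request:
drive_tool:
  targets: [0,0.26,0.56,0,0,0,0,0.52,1.12,0,0,0,0,0.76,1.69,0,0,0,0,0.98,2.27,0,0,0,0,1.19,2.85,0,0,0,0,1.38,3.44,0,0,0,0,1.56,4.03,0,0,0,0,1.73,4.63,0,0,0,0,1.87,5.23,0,0,0,0,2.01,5.83,0,0,0,0,2.12,6.44,0,0,0,0,2.2,6.9,0,0,0]

```text
time: 50.13
position: [0.5539, 0.3605, 0.0403]
tool_rot: [0.038, 0.999, -0.0, -0.001]
ft_force: [3.7, 1.2, 5.0]
grip_width: 0.0088
```

Request:
drive_tool:
  targets: [0,0,0,0,0,0,0,0,0,0,0,0,0,0,0,0,0,0,0,0,0,0,0,0,0,0,0,0,0,0,0,0,0,0,0,0,0,0,-2,0,0,0,0,0,-5,0,0,0,0,0,-9,0,0,0,0,0,-13,0,0,0]
  grip: 0.1

```text
time: 50.97
position: [0.5529, 0.3601, 0.1716]
tool_rot: [0.039, 0.999, -0.001, -0.002]
ft_force: [0.1, 0.2, -0.2]
grip_width: 0.0389
```

Run:
```python
from h import *
count('c31')
p=cv2.imread('pics/c31.png');print(dish(p,311,241))
t=LIP+.032*U+.044*V
row((*t,.16),-3.85,10)
```

```text
brass px in bin 314 front u 244 beyond 121
(array([309., 241.], dtype=float32), np.float32(17.2), array([0.53187916, 0.0472246 , 0.02      ]))
tip [0.5582 0.3627 0.2181] t 51.02 pos [0.5587 0.3629 0.1821] w 0.0393 F [0.8 0.8 4.9] row [ -4.23 -31.1    5.6 ] [-7.    8.11 89.29]
```

View pics/c31z.png

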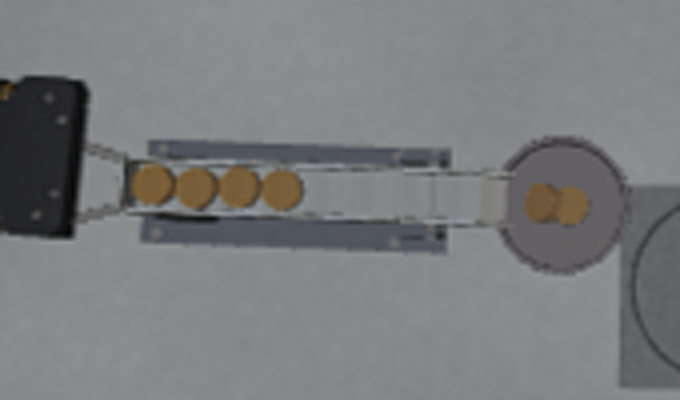

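View pics/c31.png

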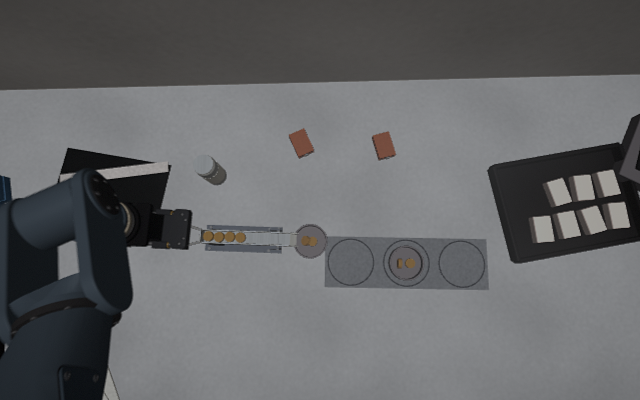

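Request:
drive_tool:
  targets: [-4.2,-31.1,3,-6.9,8.1,89.3,-4.2,-31.1,3,-6.9,8.1,89.3,-4.2,-31.1,3,-6.9,8.1,89.3,-4.2,-31.1,3,-6.9,8.1,89.3,-4.2,-31.1,3,-6.9,8.1,89.3,-4.2,-31.1,3,-6.9,8.1,89.3,-4.2,-31.1,3,-6.9,8.1,89.3,-4.2,-31.1,3,-6.9,8.1,89.3,-4.2,-31.1,3,-6.9,8.1,89.3,-4.2,-31.1,3,-6.9,8.1,89.3,-4.2,-31.1,3,-6.9,8.1,89.3,-4.2,-31.1,3,-6.9,8.1,89.3]
  grip: 0.5

```text
time: 52.02
position: [0.572, 0.0468, 0.1413]
tool_rot: [0.707, 0.703, 0.054, -0.06]
ft_force: [-0.7, -0.3, 0.5]
grip_width: 0.0218
```

Request:
drive_tool:
  targets: [0,0,0,0,0,0,0,0,0,0,0,0]

```text
time: 52.18
position: [0.5718, 0.0472, 0.1414]
tool_rot: [0.704, 0.706, 0.054, -0.06]
ft_force: [0.1, 0.7, -0.7]
grip_width: 0.0221
```

Run:
```python
from h import *
t=LIP+.032*U+.044*V
row((*t,.0075),-3.85,10)
```

```text
tip [0.5721 0.0414 0.1769] t 52.18 pos [0.5718 0.0472 0.1414] w 0.0221 F [ 0.1  0.7 -0.7] row [-2.45  0.72 16.75] [-1.13  0.8   3.95]
```

Request:
drive_tool:
  targets: [-0.6,0.6,3.5,-1.1,0.8,4,-1.1,0.7,7,-1.1,0.8,4,-1.5,0.7,10,-1.1,0.8,4,-1.8,0.7,12,-1.1,0.8,4,-2.1,0.7,14,-1.1,0.8,4,-2.25,0.7,15,-1.1,0.8,4,-2.3,0.7,15,-1.1,0.8,4,-2.3,0.7,15,-1.1,0.8,4]

```text
time: 52.85
position: [0.578, 0.0489, -0.0105]
tool_rot: [0.728, 0.68, 0.063, -0.06]
ft_force: [0.2, 0.3, -0.0]
grip_width: 0.0218
```

Run:
```python
from h import *
t=LIP+.032*U+.044*V
row((*t,.0075),-3.85,10)
```

```text
tip [0.5776 0.0427 0.025 ] t 52.85 pos [ 0.578   0.0489 -0.0105] w 0.0218 F [ 0.2  0.3 -0. ] row [-0.21 -0.04  1.74] [-0.03 -0.01 -0.12]
```

Request:
drive_tool:
  targets: [-0.1,0,0.5,0,0,0,-0.2,0,1,0,0,0,-0.2,0,1.4,0,0,0,-0.2,0,1.7,0,0,0,-0.2,0,1.75,0,0,0,-0.2,0,1.75,0,0,0]

```text
time: 53.35
position: [0.5778, 0.0499, -0.0281]
tool_rot: [0.729, 0.679, 0.063, -0.06]
ft_force: [0.4, 1.0, 0.8]
grip_width: 0.0216
```

Request:
drive_tool:
  targets: [0,0,0,0,0,0,0,0,0,0,0,0,0,0,0,0,0,0,0,0,0,0,0,0,0,0,0,0,0,0,0,0,0,0,0,0]
  grip: 1
  squeeze: 20

```text
time: 53.85
position: [0.5779, 0.0498, -0.0279]
tool_rot: [0.729, 0.679, 0.064, -0.06]
ft_force: [-0.3, -0.5, 1.2]
grip_width: 0.0056
```

Run:
```python
from h import *
S1=np.array([.4739,-.0629])
row((*(S1+.044*V),.0075),-3.85,10)
```

```text
tip [0.5775 0.0435 0.0076] t 53.85 pos [ 0.5779  0.0498 -0.0279] w 0.0056 F [-0.3 -0.5  1.2] row [-11.16  -5.19  -1.96] [-0.01 -0.   -0.19]
```

Request:
drive_tool:
  targets: [-0.4,-0.19,-0.07,0,0,0,-1.2,-0.56,-0.21,0,0,0,-2.2,-1.02,-0.38,0,0,0,-3.2,-1.49,-0.56,0,0,0,-4.2,-1.95,-0.73,0,0,0,-5.2,-2.42,-0.91,0,0,0,-6.2,-2.88,-1.09,0,0,0,-7.2,-3.35,-1.26,0,0,0,-8.2,-3.81,-1.44,0,0,0,-9.2,-4.28,-1.61,0,0,0,-10.2,-4.74,-1.79,0,0,0,-10.9,-5.07,-1.91,0,0,0]

```text
time: 54.85
position: [0.519, -0.0581, -0.0279]
tool_rot: [0.729, 0.679, 0.064, -0.06]
ft_force: [0.9, 2.6, 4.2]
grip_width: 0.0058
```

Run:
```python
from h import *
S1=np.array([.4739,-.0629])
snap('scene','s20')
s=cv2.imread('pics/s20.png');cv2.imwrite('pics/s20z.png',cv2.resize(s[150:330,160:360],None,fx=4,fy=3,interpolation=cv2.INTER_CUBIC))
row((*(S1+.044*V),.0075),-3.85,10)
```

```text
tip [ 0.5181 -0.0653  0.0075] t 54.9 pos [ 0.5185 -0.0591 -0.028 ] w 0.0055 F [-1.9 -2.8  7.1] row [-0.05 -0.02 -0.01] [-0.03  0.02 -0.25]
```

View pics/s20z.png

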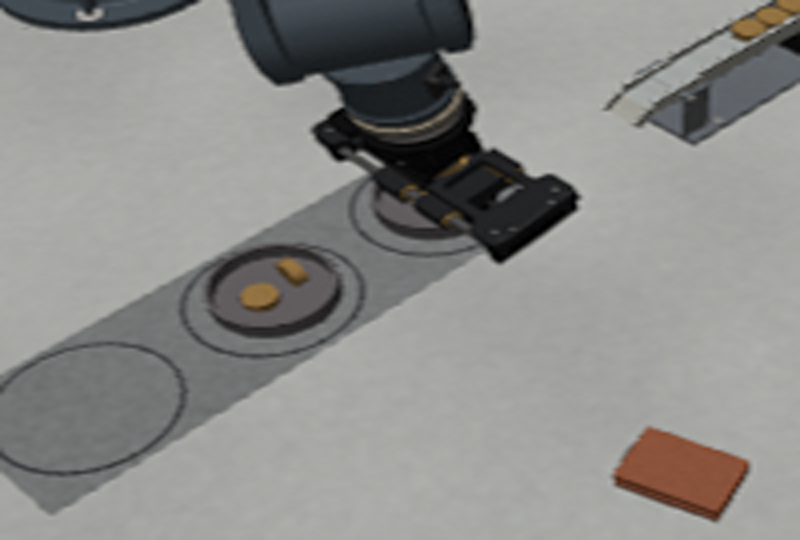

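Both dishes are inside their circles. I'll release, lift, and move aside so I can check with nothing in the way.

Request:
drive_tool:
  targets: [0,0,0,0,0,0,0,0,0,0,0,0,0,0,0,0,0,0,0,0,0,0,0,0,0,0,-0.8,0,0,0,0,0,-2,0,0,0,0,0,-4,0,0,0,0,0,-7,0,0,0,0,0,-11,0,0,0,0,0,-14,0,0,0,0,0,-17,0,0,0]
  grip: 0.55

```text
time: 55.82
position: [0.5174, -0.0867, 0.1415]
tool_rot: [0.729, 0.679, 0.063, -0.059]
ft_force: [1.4, 0.4, 0.1]
grip_width: 0.0197
```

Request:
drive_tool:
  targets: [4,0,0,0,0,0,8,0,0,0,0,0,12,0,0,0,0,0,16,0,0,0,0,0,20,0,0,0,0,0,24,0,0,0,0,0,28,0,0,0,0,0,32,0,0,0,0,0,36,0,0,0,0,0,40,0,0,0,0,0,43,0,0,0,0,0,43,0,0,0,0,0]

```text
time: 56.82
position: [0.5475, 0.342, 0.216]
tool_rot: [0.727, 0.681, 0.066, -0.06]
ft_force: [0.9, -0.9, 0.4]
grip_width: 0.02
```

Run:
```python
from h import *
snap('scene','s30');p,d=snap('top','t30')
s=cv2.imread('pics/s30.png');cv2.imwrite('pics/s30z.png',cv2.resize(s[100:330,140:400],None,fx=3,fy=2.6,interpolation=cv2.INTER_CUBIC))
s=cv2.imread('pics/t30.png');cv2.imwrite('pics/t30z.png',cv2.resize(s[190:310,170:500],None,fx=2.4,fy=2.4,interpolation=cv2.INTER_CUBIC))
C=cloud('top',d)
for (u,v) in((350,262),(406,263)):
    sub=C[v-26:v+26,u-26:u+26].reshape(-1,3);q=sub[(sub[:,2]>.014)&(sub[:,2]<.024)];print((q.min(0)+q.max(0))/2,q.max(0)-q.min(0))
sc=C[230:250,176:190].reshape(-1,3);h=sc[(sc[:,2]>.07)&(sc[:,2]<.2)];print('handle z',h[:,2].max(),h.mean(0) if len(h) else 0)
o=robot.get_obs();print(o['time'],o['position'])
```

```text
[ 0.47248439 -0.05733624  0.01897123] [0.09148324 0.09071432 0.0098423 ]
[ 0.46684224 -0.20986978  0.01906536] [0.08952587 0.09165335 0.00981332]
handle z 0.10439928108051039 [0.53900116 0.35783005 0.0981184 ]
56.9167 [0.54661114 0.33693649 0.21419944]
```

View pics/t30z.png

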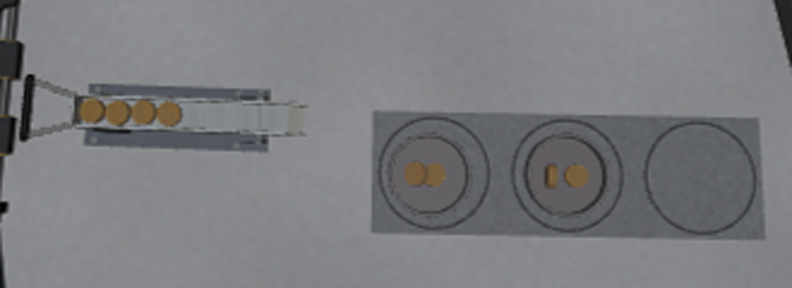

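View pics/s30z.png

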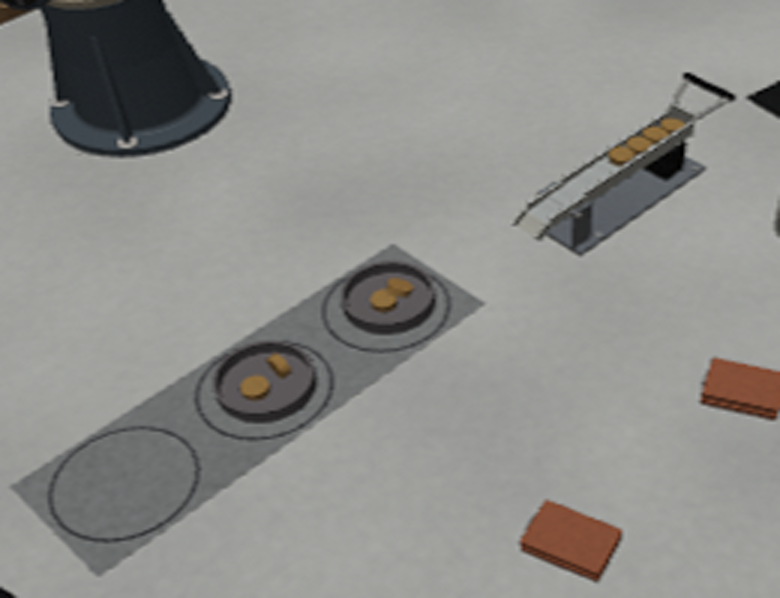

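Request:
drive_tool:
  targets: [0,0,0,0,0,0,0,0,0,0,0,0,0,0,0,0,0,0,0,0,0,0,0,0,0,0,0,0,0,0,0,0,0,0,0,0,0,0,0,0,0,0,0,0,0,0,0,0,0,0,0,0,0,0,0,0,0,0,0,0,0,0,0,0,0,0,0,0,0,0,0,0]

```text
time: 57.92
position: [0.5475, 0.336, 0.214]
tool_rot: [0.729, 0.679, 0.064, -0.06]
ft_force: [-0.6, -0.1, -0.4]
grip_width: 0.0192
```

Run:
```python
from h import *
p,d=snap('top','t31')
C=cloud('top',d)
for (u,v) in((350,262),(406,263)):
    sub=C[v-26:v+26,u-26:u+26].reshape(-1,3);q=sub[(sub[:,2]>.014)&(sub[:,2]<.024)];print((q.min(0)+q.max(0))/2)
```

```text
[ 0.47259502 -0.05721181  0.01900254]
[ 0.46680375 -0.21022205  0.01898084]
```

View pics/t31.png

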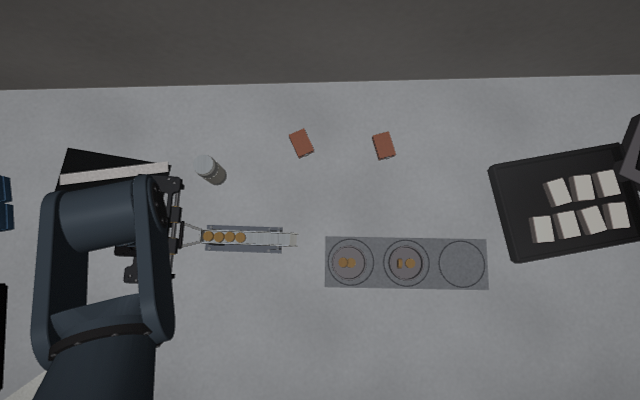

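The dishes are in circles 1 and 2 with two blanks each, the bin is at rest with four, and the can and moulds haven't moved. Handing in.

```bash
python3 -c "
from rig import robot
print(robot.hand_in())"
```

```text
the job is handed in; nothing more can be done
None
```

The job is done and handed in at about 58 s. Two dishes were there, and each now holds two blanks and sits inside its own circle, in the left and middle circles on the sheet. I slid each one under the lip by its rim. The first two blanks dropped at about 0.20 and 0.23 rad of tilt, the next two at about 0.27 and 0.31. I lowered the bin to rest before sliding each filled dish away.

**Last checks:**
- Four blanks are still in the bin and none show on the bench.
- The bin's handle is back at rest height.
- The can and mould blocks look unmoved.
- The dishes measure about 6 mm and 3 mm off their circle centres, with 14 mm allowed, and did not move over the last second.
- One blank in the middle dish stands on its edge, and one in the left dish leans on the other.

**What disagreed:** The fingertips are really about 36 mm short of the reported tool point. My first two tries at gripping a dish closed on air, without moving anything. I measured the offset from the depth picture, checked it by touching the bench lightly (about 7 N), and allowed for it from then on.

I saw no dish knocked aside and no slackening of the grip during the run.

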